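Stand the plinth up against the fence

TASK

The wooden display plinth has been trimmed and still lies on its side on the mitre board, its foot end towards the fence. Push its foot against the fence and tip it up there so that it stands on its foot against the fence, and let go so that it settles; then take it again and set it down gently, standing on its foot, in the middle of the turntable. Leave the dropper bottles and the primed model on its pill bottle where they stand.

Things in the scene. Friction and masses are not known exactly. Their poses are not given: they have to be found in the camera images.
- plinth_mid (a point): Centre of the display plinth: loose dark hardwood block, 40 x 40 mm in section, 78 mm tall, about 0.12 kg, lying on a side at the start. x runs along its length from foot to top (must end pointing up), y and z square to its sides, z up at the start. A thin groove marks the foot end, 8 to 12 mm from it; the last 6 mm at the top are stepped in to 33 x 33 mm.
- plinth_foot (a point): The centre of the plinth's foot face (39 mm from the plinth's centre); axes as for the centre. Tipped up from lying, the plinth balances at about 63 degrees; past that it may still stay leaning on the fence by friction until its upper part is pushed to the fence.
- fence_foot (a point): Mitre board, fixed: plywood base 150 x 220 x 15 mm (220 along the fence) with a hardwood fence along one long edge, 46 mm high above the base. The point is the middle of the fence's inner face, in its bottom corner with the base's top surface. x points level into the fence, y along it, z up. The base's top reaches 130 mm out from the fence.
- fence: The mitre board's hardwood fence, 20 x 220 x 46 mm, fixed. Origin at the centre of its underside, 10 mm behind its inner face; x square to the fence, y along it, z up.
- turntable_top (a point): Painting turntable: round aluminium disc 150 mm across and 10 mm thick on a black foot; its foot is fixed, the disc turns freely with a little friction. The point is the middle of the disc's top surface, 26 mm above the desk; z up.
- bottle_a: Capped dropper bottle, 25 mm across, 76 mm tall, loose. Origin at the centre of its underside, z up.
- bottle_b: Capped dropper bottle like the first.
- bottle_c: Capped dropper bottle like the first.
- model_holder: Amber pill bottle 36 mm across with a cork top and a small grey primed model barrel on it, 81 mm tall in all, loose. Origin at the centre of its underside, z up.
Things that resemble listed ones, but are neither listed nor needed, are in the scene too. Leave any yellow look-alike of the part that bears plinth_mid alone.

How it is judged (in metres and radians):
On the way, in this order (a step that is already met when the one before it is completed fails the run):
1. the plinth is half-way up (its axis 25 to 65 degrees from upright), low on the mitre board, its foot end pressing on the fence (angle between plinth_foot's own x axis and vertical between 0.436 and 1.134 rad and contact force between plinth and fence above 0.2 N and z of plinth_foot in the frame of fence_foot below 0.035 m and x of plinth_foot in the frame of fence_foot below 0 m), for 0.05 s.
2. the plinth stands on its foot on the mitre board, within 15 mm of the fence, let go by the fingers (angle between plinth_foot's own x axis and vertical below 0.08 rad and z of plinth_foot in the frame of fence_foot below 0.004 m and x of plinth_foot in the frame of fence_foot between -0.036 and 0 m and contact force between plinth and the arm below 0.05 N and contact force between plinth and the fingers below 0.05 N), for 0.2 s.
At the end, for the whole second after the job is handed in: The plinth stands still on its foot on the turntable's disc, its axis within 0.08 rad of upright and its foot centre within 20 mm of the disc's centre, let go (angle between plinth_foot's own x axis and vertical below 0.08 rad and horizontal distance between plinth_foot and turntable_top below 0.02 m and z of plinth_foot in the frame of turntable_top between -0.004 and 0.004 m and linear speed of plinth below 0.02 m/s); the robot touches nothing.
It fails at once if a dropper bottle or the model on its pill bottle is moved by more than 20 mm (distance of any of bottle_a, bottle_b, bottle_c, model_holder from where it was at the start of the episode above 0.02 m).
It fails at once if the plinth is dropped: it is touched by nothing while its foot is more than 12 mm above the turntable's disc (contact force between plinth and anything else below 0.005 N and z of plinth_foot in the frame of turntable_top above 0.012 m and horizontal distance between plinth_foot and turntable_top below 0.12 m).
It also fails if it takes over 61 s, if anything falls off the work surface, if the arm or the gripper's body presses on something with over 40 N, if the wrist force passes 120 N, or if a joint passes its speed limit or range.

ROBOT

A 6-joint arm with a two-finger parallel gripper is mounted at the origin on the work surface. World frame = base frame: x ahead of the robot, y to its left, z up, the work surface at z = 0. Lengths are in mm, angles in rad, forces in N, time in s.
With the tool pointing down it reaches from about 350 to 775 mm from the base axis. Payload 7.3 kg.
Tool frame: the origin (TCP) lies midway between the tips of the shut fingers; the grasp point (between the pads) lies 19 mm behind it (grasp_offset is the z of the grasp point in the tool frame, in mm); z points along the fingers, y is the direction in which the jaws open and shut (so a half turn about z gives the same grasp; the last joint's range is limited). The gripper opens to 92 mm and grips with 3 to 60 N. Pads are 19 mm wide; open, the fingers measure 130 mm over their backs; the gripper's body (75 mm by 190 mm) begins 47 mm behind the grasp point.
Start: joints at [1.057, 0.342, 1.524, -0, 1.275, -0.146], TCP at [188.759, 489.916, 203.941] pointing down, gripper open.
Joint ranges: [-2.53, 2.53], [-0.77, 2.02], [0.04, 2.7], [-1, 4.14], [0.28, 2.66], [-3.11, 3.11]. Speed limits (rad/s): [2.57, 2.57, 3.14, 3.14, 3.14, 3.14].

INTERFACE

Orientations are given as [roll, pitch, yaw] about the fixed x, y, z axes, in that order (R = Rz(yaw) Ry(pitch) Rx(roll)).
In Python, from plant import get_obs, capture, camera_model, close_job, boxes_of, regions_of, place_of, grasp_offset gives the robot as it stands. The module is installed in compiled form; this text tells all that it offers.
- The arm moves only by the tool send_rows, never from a script. Its argument "targets" is a list that holds one entry, the list of rows, each a list of 7 numbers: the turn, a rotation vector about the tool's x, y, z in degrees, then the shift along the tool's x, y, z in mm, then the closure, from -1 (fully open) to 1 (shut). A call has 1 to 5 rows; each row is the pose to reach, as a shift and turn from the pose commanded when the call began, along the tool's axes at that moment; what a row does not reach only later rows make up. A row lasts 1/12 s, in which the tool goes at most 41.7 mm and 7.16 degrees, less where a joint would pass 70% of its speed; a pose out of reach is approached as far as the arm can. A call with a gripper value outside its range is refused whole. The fingers move at their own pace and stop on an object; the grip force is fixed at half the most. Time passes only in rows, so rows that repeat a pose let the fingers close. It gives the time, the measured TCP pose, the force and the opening at its end, in the units of the state.
- get_obs(): the state, without advancing time (a new reading comes with each control period).
- capture(name): name is "scene" or "top"; returns the picture (400x640x3 uint8, red, green, blue); there is no depth.
- camera_model(name): a dict with "K" (3x3 intrinsics, pixels), "k1" (the pictures are not rectified: a ray, as slopes to the right and down, at radius r is drawn at 1 + k1 r^2 times it, then the intrinsics apply), "world_to_cam" (4x4, takes a point from world to camera coordinates). Camera axes: x right, y up, looking along -z (the intrinsics and any distortion apply to the point x, -y, -z); pixel columns grow to the right and rows downward; lengths in mm; the calibration is good to about 2 mm. A picture is of the moment at which its call begins. camera_model takes no time and is no camera call.
- close_job(): hands the job in, once; it reports no verdict.
Trained networks look in the newest picture that a camera, given by its name, has taken for a name from the list of things; names that differ only in an ending like _2 or _b are one class to them, and where a whole thing is asked for, a point or a joint stands for the part that bears it (a point fixed in the world has none). Each returns a list of dicts, best first, with "conf" (0 to 1); they miss things now and then, are a little off and sometimes report something else, mostly with a low value. They report only what shows in the picture. A call takes as long as a camera call. They do not tell look-alikes from the thing itself.
- boxes_of(label, camera): "location" ([row, column] in pixels, amid what is visible of it).
- regions_of(label, camera): "region" (400x640 bool, what is visible of it) and "location" ([row, column] in pixels, amid what is visible of it).
- place_of(label, camera): "location" ([row, column] in pixels: a listed point, or the origin of a listed thing).
The state is a dict: "time": time; "joint_positions": joint angles; "dq": joint speeds; "tau": joint torques, N m; "tool_pos": TCP position; "tcp_rot": TCP orientation; "contact_force": force on the tool from outside, world axes, zero at the start; "moment": the same for the moment, N m; "grip_width": finger opening in mm.
Only numpy, scipy, OpenCV 4.12 (cv2) and the standard library are available. Lean on these libraries where they do the work, as an engineer would, in place of code of your own. Each camera call takes 0.05 s, during which the arm holds its last target.

## Working session

There is one attempt and no reset: what is moved stays moved. The work goes in short steps, Python scripts to look and compute and a tool call to move; the robot and the scene stay as the last step left them, time stands still between calls to the robot, and variables do not carry over. Pictures are saved under pics/ and viewed, and the job is handed in when it is done.

Besides the shell and the picture viewer there is one more tool, called after ">>>" by a JSON object that holds its "fn" and its "kwargs", one argument or row to a line. send_rows: Moves the arm, as the interface text tells. Its arguments: {"type":"object","properties":{"targets":{"type":"array","items":{"type":"array","items":{"type":"array","items":{"type":"number"}}}}},"required":["targets"]}

```bash
mkdir -p pics; ls
python3 - <<'E'
from plant import *
import cv2,numpy as np
o=get_obs(); print(o['time'],o['tool_pos'],o['tcp_rot'],o['grip_width'],grasp_offset)
for c in ['scene','top']:
    im=capture(c); cv2.imwrite(f'pics/{c}0.png',im[:,:,::-1]); print(c,camera_model(c))
E
```

```text
pics
0.0 [188.51797677 489.49064778 203.25069752] [-3.14003364e+00 -2.38852597e-04  2.77376743e+00] 91.69502586141861 -18.8
scene {'K': array([[401.08177043,   0.        , 318.85960713],
       [  0.        , 401.08177043, 203.21108796],
       [  0.        ,   0.        ,   1.        ]]), 'k1': -0.055179637228917826, 'world_to_cam': array([[ 2.24293407e-01,  9.74521386e-01, -7.31731083e-04,
        -1.87651265e+02],
       [-6.09719408e-01,  1.40917160e-01,  7.79990127e-01,
         3.29769819e+02],
       [ 7.60220173e-01, -1.74500493e-01,  6.25791392e-01,
        -1.42378041e+03],
       [ 0.00000000e+00,  0.00000000e+00,  0.00000000e+00,
         1.00000000e+00]])}
top {'K': array([[376.21101676,   0.        , 320.61162288],
       [  0.        , 376.21101676, 198.76740175],
       [  0.        ,   0.        ,   1.        ]]), 'k1': -0.030420652816947894, 'world_to_cam': array([[-1.62895737e-02, -9.99807270e-01, -1.09577265e-02,
         5.96632430e+01],
       [ 9.90158928e-01, -1.76539252e-02,  1.38829523e-01,
        -6.11333269e+02],
       [-1.38996213e-01, -8.58841700e-03,  9.90255670e-01,
        -7.86807148e+02],
       [ 0.00000000e+00,  0.00000000e+00,  0.00000000e+00,
         1.00000000e+00]])}
```

View pics/scene0.png

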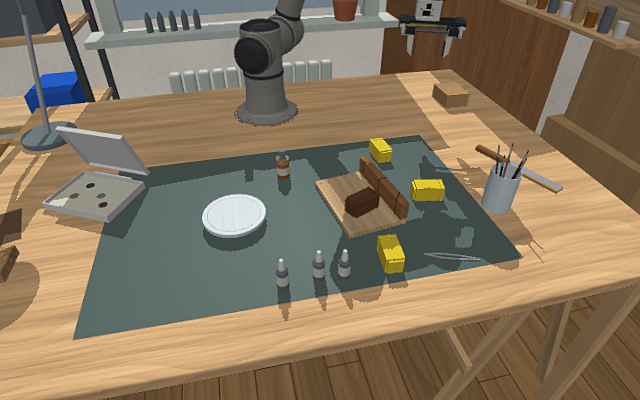

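View pics/top0.png

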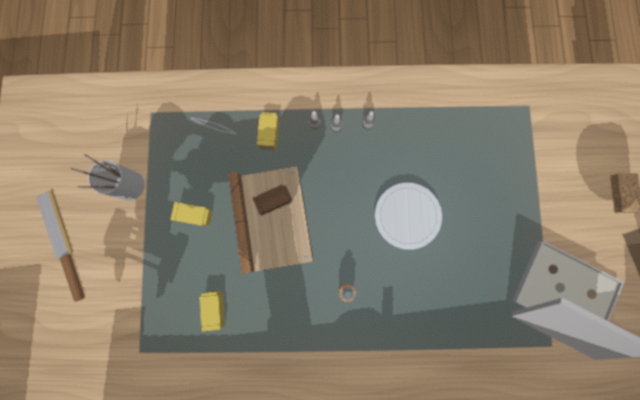

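The scene view shows the dark plinth lying on the mitre board at about (row 203, col 362), and the top view shows it at (200, 272). The three yellow blocks are look-alikes and stay untouched. The turntable is at top (215, 408), the three bottles are along row 118, and the model holder is at (293, 347).

```bash
cat > h.py <<'E'
from plant import *
import cv2,numpy as np
from scipy.spatial.transform import Rotation as Rn
def proj(c,P):
    m=camera_model(c);P=np.atleast_2d(P).astype(float);W=m['world_to_cam']
    q=P@W[:3,:3].T+W[:3,3]; d=np.c_[q[:,0],-q[:,1]]/(-q[:,2:3])
    d=d*(1+m['k1']*(d**2).sum(1,keepdims=True)); K=m['K']
    return np.c_[K[1,1]*d[:,1]+K[1,2],K[0,0]*d[:,0]+K[0,2]]   # row,col
def ray(c,rc):
    m=camera_model(c);K=m['K'];u=np.array([(rc[1]-K[0,2])/K[0,0],(rc[0]-K[1,2])/K[1,1]]);d=u.copy()
    for _ in range(20): d=u/(1+m['k1']*(d@d))
    W=m['world_to_cam'];R=W[:3,:3]; o=-R.T@W[:3,3]; return o,R.T@np.array([d[0],-d[1],-1])
def onz(c,rc,z):
    o,v=ray(c,rc); return o+v*(z-o[2])/v[2]
def two(a,b):
    (o1,v1),(o2,v2)=ray('scene',a),ray('top',b)
    A=np.c_[v1,-v2]; s=np.linalg.lstsq(A,o2-o1,rcond=None)[0]
    p,q=o1+s[0]*v1,o2+s[1]*v2; return (p+q)/2,np.linalg.norm(p-q)
def crop(c,im,r0,r1,c0,c1,k,name):
    cv2.imwrite(name,cv2.resize(im[r0:r1,c0:c1,::-1],None,fx=k,fy=k,interpolation=cv2.INTER_CUBIC))
E
python3 - <<'E'
from h import *
s=capture('scene');t=capture('top')
np.save('s.npy',s);np.save('t.npy',t)
crop('s',s,145,245,300,420,6,'pics/sc1.png');crop('t',t,150,290,215,325,5,'pics/tc1.png')
zz={'plinth_mid':35,'plinth_foot':35,'fence_foot':15,'fence':0,'turntable_top':26,'bottle_a':0,'model_holder':0}
for l,z in zz.items():
    for c in ['scene','top']:
        for d in place_of(l,c)[:5]: print(l,c,round(d['conf'],2),np.round(d['location'],1),np.round(onz(c,d['location'],z),1))
E
```

```text
plinth_mid scene 0.95 [190.5 422.4] [607.1 317.6  35. ]
plinth_mid scene 0.91 [203.1 363.7] [622.  159.3  35. ]
plinth_mid scene 0.91 [253.9 391. ] [794.9 162.5  35. ]
plinth_mid scene 0.83 [149.8 380.8] [399.8 282.8  35. ]
plinth_mid top 0.97 [308.9 211.5] [377.8 288.5  35. ]
plinth_mid top 0.92 [214.3 191.7] [583.5 337.4  35. ]
plinth_mid top 0.89 [200.8 274.1] [610.7 153.1  35. ]
plinth_mid top 0.74 [127.8 269.2] [779.9 164.6  35. ]
plinth_foot scene 0.98 [239.  386.1] [750.7 168.1  35. ]
plinth_foot scene 0.96 [143.7 373.9] [362.8 274.8  35. ]
plinth_foot scene 0.67 [190.2 443.3] [617.7 369.5  35. ]
plinth_foot scene 0.66 [198.7 373.8] [611.3 188.4  35. ]
plinth_foot top 0.83 [206.3 256.7] [599.  191.9  35. ]
plinth_foot top 0.79 [330.5 212.5] [332.6 285.5  35. ]
plinth_foot top 0.63 [144.3 266.1] [741.  171.5  35. ]
plinth_foot top 0.57 [210.1 175.8] [593.6 373.7  35. ]
fence_foot scene 0.88 [191.7 377.1] [561.7 216.2  15. ]
fence_foot top 0.68 [222.  253.4] [565.7 202.8  15. ]
fence scene 0.88 [196.1 380.9] [563.3 227.5   0. ]
fence scene 0.3 [199.6 375.8] [574.2 209.7   0. ]
fence top 0.67 [224.8 242.5] [560.9 230.8   0. ]
turntable_top scene 0.62 [211.4 232.4] [ 571.5 -149.    26. ]
turntable_top top 0.6 [212.6 411.1] [ 579.8 -152.6   26. ]
bottle_a scene 0.76 [275.2 320.5] [788.2  14.6   0. ]
bottle_a scene 0.67 [277.9 342.7] [805.5  57.4   0. ]
bottle_a scene 0.53 [282.9 282.8] [791.  -64.5   0. ]
bottle_a scene 0.49 [191.7 372.4] [540.4 212.2   0. ]
bottle_a top 0.65 [123.5 365.7] [797.9 -61.1   0. ]
bottle_a top 0.6 [129.5 338.2] [784.3   5.    0. ]
bottle_a top 0.53 [121.7 316.6] [804.7  56.2   0. ]
model_holder scene 0.89 [173.3 284.1] [4.042e+02 2.000e-01 0.000e+00]
model_holder top 0.71 [290.9 346.2] [408.3  -4.5   0. ]
```

```bash
sleep 1; ls pics
```

```text
sc1.png
scene0.png
tc1.png
top0.png
```

View pics/sc1.png

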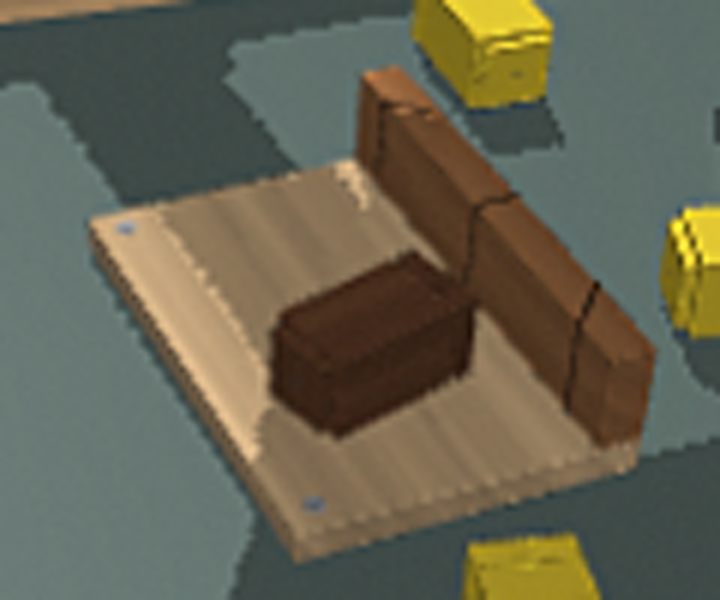

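View pics/tc1.png

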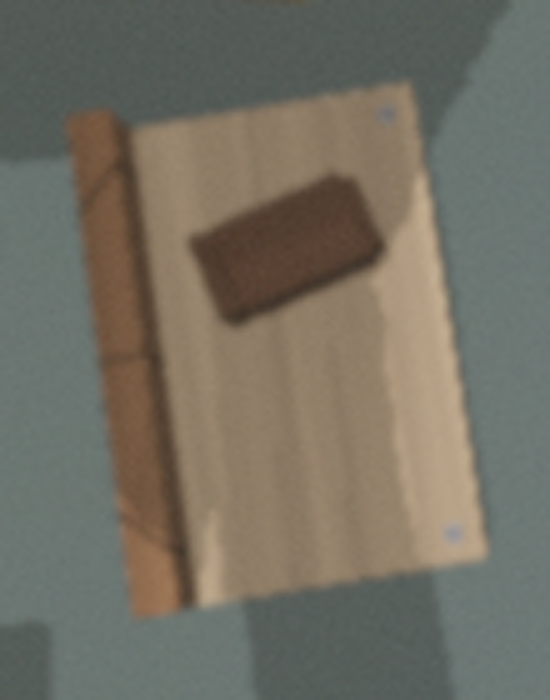

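```bash
cat > fit.py <<'E'
from h import *
from scipy.optimize import least_squares, minimize
def T(rc,x0): return rc
# board fit by hand corners: fence frame x into the fence, local coords
def bw(p,L):
    x,y,a=p;c,s=np.cos(a),np.sin(a);L=np.array(L,float)
    return np.c_[x+c*L[:,0]-s*L[:,1],y+s*L[:,0]+c*L[:,1],15+L[:,2]]
S=[((145+220/6),(300+92/6),(-130,-110,0)),((145+537/6),(300+300/6),(-130,110,0)),((145+72/6),(300+362/6),(0,-110,46)),((145+350/6),300+655/6,(20,110,46))]
Tt=[(150+83/5,215+408/5,(-130,110,0)),(150+558/5,215+488/5,(-130,-110,0)),(150+115/5,215+65/5,(20,110,46)),(150+110/5,215+114/5,(0,110,46)),(150+605/5,215+190/5,(0,-110,46)),(150+617/5,215+133/5,(20,-110,46))]
def res(p):
    r=[]
    for c,Q in(('scene',S),('top',Tt)):
        r.append(proj(c,bw(p,[q[2] for q in Q]))-np.array([q[:2] for q in Q]))
    return np.concatenate(r).ravel()
best=min((least_squares(res,[565,205,a0]) for a0 in(0.,1.5,3,-1.5)),key=lambda s:s.cost)
# decide y sign ok if residual small
print('fence',best.x,np.degrees(best.x[2]));print(best.fun.reshape(-1,2).round(1).tolist())
np.save('fence.npy',best.x)
def plw(p,z=35):
    x,y,a=p;c,s=np.cos(a),np.sin(a)
    L=np.array([(X,w,h) for X,k in((-39,20),(33,20),(33.01,16.5),(39,16.5)) for w in(-k,k) for h in(-k,k)])
    return np.c_[x+c*L[:,0]-s*L[:,1],y+s*L[:,0]+c*L[:,1],z+L[:,2]]
if __name__=='__main__':
    M={}
    for c,loc in(('scene',(203,363)),('top',(200,273))):
        capture(c)
        for d in regions_of('plinth_mid',c):
            if np.hypot(*(np.array(d['location'])-loc))<15: M[c]=d['region'];print(c,d['conf'],d['location'],d['region'].sum());break
    def cost(p):
        e=0
        for c,m in M.items():
            h=cv2.convexHull((proj(c,plw(p))[:,::-1]*16).astype(np.float32)).round().astype(np.int32)
            k=np.zeros((400*4,640*4),np.uint8);cv2.fillConvexPoly(k,h,1,shift=2)
            k=cv2.resize(k.astype(np.float32),(640,400),interpolation=cv2.INTER_AREA)
            e+=np.abs(k-m).sum()
        return e
    rs=[]
    for a0 in(-1.3,-1.0,-1.6):
        r=minimize(cost,[612,155,a0],method='Nelder-Mead',options=dict(initial_simplex=np.array([[612,155,a0],[622,155,a0],[612,165,a0],[612,155,a0+.2]]),xatol=.05,fatol=.5));rs.append(r)
        print(r.x,np.degrees(r.x[2]),r.fun)
E
python3 fit.py
```

```text
fence [579.85462925 137.66992023   5.04478491] 289.04488392373537
[[-17.2, 49.3], [-28.1, 69.0], [7.1, -34.5], [9.7, -37.1], [23.2, -83.5], [19.9, -69.4], [-9.8, 43.8], [-5.7, 25.4], [-9.0, 43.7], [-14.7, 64.0]]
scene 0.87 [202.9, 360.4] 754
top 0.82 [200.0, 272.9] 768
[615.54398881 155.15042794  -1.13472877] -65.01516948249171 154.0625
[615.38827709 155.05781299  -1.14346647] -65.51580295667863 151.625
[615.54892399 155.24712679  -1.13739609] -65.1679956940145 152.625
```

```bash
sed -i 's/return np.c_\[x+c\*L\[:,0\]-s\*L\[:,1\],y+s\*L\[:,0\]+c\*L\[:,1\],15+L\[:,2\]\]/return np.c_[x+c*L[:,0]+s*L[:,1],y+s*L[:,0]-c*L[:,1],15+L[:,2]]/' fit.py; python3 fit.py
python3 - <<'E'
from h import *
t=np.load('t.npy');m=regions_of('turntable_top','top')
for c in['scene','top']:
    for d in place_of('turntable_top',c)[:2]:print(c,d['conf'],onz(c,d['location'],26))
# fit disc ellipse by threshold
for c in['scene','top']:
    im=capture(c).astype(int);mx=(im.min(2)>(150 if c=='scene' else 125)).astype(np.uint8)
    n,l,s,ce=cv2.connectedComponentsWithStats(mx)
    k=l[212,232] if c=='scene' else l[213,410]
    print(c,s[k])
    cs,_=cv2.findContours((l==k).astype(np.uint8),cv2.RETR_EXTERNAL,cv2.CHAIN_APPROX_NONE)
    p=np.array([onz(c,q[0][::-1],26)[:2] for q in cs[0]],np.float32); print(cv2.minEnclosingCircle(p),p.mean(0))
E
```

```text
fence [566.11744628 214.63943859   1.7232    ] 98.73208707063007
[[-1.2, -1.4], [-1.4, -0.8], [-1.0, -1.2], [-1.5, 0.1], [-1.0, 0.4], [-1.0, 0.1], [-0.7, -0.1], [-1.2, -0.9], [0.5, -1.8], [-0.3, 0.3]]
scene 0.88 [202.1, 360.9] 739
top 0.74 [197.7, 272.1] 696
[615.04427627 155.70120779  -1.12686472] -64.56459274363044 185.25
[615.19882005 155.62531602  -1.128876  ] -64.67983053670156 187.25
[615.00265643 155.73826592  -1.12634338] -64.53472205169962 185.4375
scene 0.76 [ 570.99707071 -147.78632896   26.        ]
top 0.82 [ 574.9238637  -147.86654661   26.        ]
scene [ 202  194   64   41 2043]
((577.61865234375, -146.7246856689453), 75.20059967041016) [ 579.4464  -146.74246]
top [ 374  182   69   68 3672]
((573.4475708007812, -145.63067626953125), 76.82002258300781) [ 572.9265 -145.4763]
```

The fits agree across both cameras. The plinth centre is at about (615, 155) and its foot points along 115°. The fence corner is at (566, 214.5) with its normal along 98.7°, and the turntable centre is at about (575, -147).

My plan is to grip near the top end with the tool tilted 40° towards the fence, square the plinth up and push it to the fence. I then roll the tool about the jaw axis while the foot's upper edge slides down the fence.

```bash
cat > k.py <<'E'
from h import *
import json,os
def load():
    if os.path.exists('cmd.json'):
        d=json.load(open('cmd.json'));return np.array(d['p']),np.array(d['R'])
    return np.array([188.759,489.916,203.941]),Rn.from_euler('xyz',[np.pi,0,2.7738]).as_matrix()
def sent(row):
    p,R=load();p2=p+R@np.array(row[3:6]);R2=R@Rn.from_rotvec(np.radians(row[:3])).as_matrix()
    json.dump(dict(p=p2.tolist(),R=R2.tolist()),open('cmd.json','w'))
def tool(dirdeg,al):
    a=np.radians(dirdeg);al=np.radians(al);d=np.array([np.cos(a),np.sin(a),0]);z=np.array([0,0,1.])
    t=np.sin(al)*d-np.cos(al)*z;x=np.cos(al)*d+np.sin(al)*z
    return np.c_[x,np.cross(t,x),t]
def delta(G,dirdeg,al):
    p,R=load();R2=tool(dirdeg,al);p2=np.array(G)+18.8*R2[:,2]
    rv=np.degrees(Rn.from_matrix(R.T@R2).as_rotvec());s=R.T@(p2-p)
    print('turn',rv.round(1),'shift',s.round(1),'len',np.linalg.norm(rv).round(1),np.linalg.norm(s).round(1))
def state():
    o=get_obs();p,R=load();Rm=Rn.from_euler('xyz',o['tcp_rot']).as_matrix()
    print('t',o['time'],'tcp',np.round(o['tool_pos'],1),'err',np.round(o['tool_pos']-p,1),'roterr',np.degrees(Rn.from_matrix(R.T@Rm).as_rotvec()).round(2),'G',np.round(o['tool_pos']-18.8*Rm[:,2],1),'z',Rm[:,2].round(3))
    print('F',np.round(o['contact_force'],1),'M',np.round(o['moment'],2),'w',round(o['grip_width'],1),'q',np.round(o['joint_positions'],2))
E
python3 -c "
from k import *
state();delta([622,141,180],115,0)"
```

```text
t 1.55 tcp [188.8 489.9 203.9] err [-0. -0. -0.] roterr [-0. -0.  0.] G [188.8 489.9 222.7] z [ 0.  0. -1.]
F [ 0.1 -0.4 -0.9] M [-0.02 -0.05 -0.05] w 91.8 q [ 1.06  0.34  1.52 -0.    1.28 -0.15]
turn [ 0.  -0.  43.9] shift [-529.7 -169.8   42.7] len 43.9 557.9
```

>>> {"fn": "send_rows", "kwargs": {
  "targets": [
    [[0, 0, 3, -35, -11, 3, -1], [0, 0, 6, -70, -22, 6, -1], [0, 0, 9, -106, -34, 9, -1], [0, 0, 12, -141, -45, 11, -1], [0, 0, 15, -177, -57, 14, -1]]
  ]
}}

```text
time: 1.97
tool_pos: [334.5, 372.1, 190.1]
tcp_rot: [3.141, 0.0, 2.51]
contact_force: [0.3, 0.9, 0.1]
grip_width: 92.1
```

```bash
python3 -c "
from k import *
sent([0,0,15,-177,-57,14]);state();delta([622,141,180],115,0)"
```

```text
t 1.9667 tcp [334.5 372.1 190.1] err [ 1.1 -1.   0.1] roterr [-0.05 -0.    0.11] G [334.5 372.1 208.9] z [ 0.001  0.001 -1.   ]
F [0.3 0.9 0.1] M [-0.   -0.04  0.06] w 92.1 q [ 0.69  0.31  1.61  0.    1.22 -0.25]
turn [ 0.  -0.  28.9] shift [-369.9  -17.7   28.7] len 28.9 371.4
```

>>> {"fn": "send_rows", "kwargs": {
  "targets": [
    [[0, 0, 3, -37, -2, 3, -1], [0, 0, 6, -74, -4, 6, -1], [0, 0, 9, -111, -5, 9, -1], [0, 0, 12, -148, -7, 11, -1], [0, 0, 14, -185, -9, 14, -1]]
  ]
}}

```text
time: 2.38
tool_pos: [479.0, 255.5, 176.0]
tcp_rot: [3.141, 0.0, 2.265]
contact_force: [1.1, 0.4, 0.7]
grip_width: 91.9
```

```bash
python3 -c "
from k import *
sent([0,0,14,-185,-9,14]);state();delta([622,141,160],115,20)"
```

```text
t 2.3833 tcp [479.  255.5 176. ] err [ 1.3 -1.4  0.1] roterr [-0.03 -0.    0.16] G [479.  255.5 194.8] z [ 0.  0. -1.]
F [1.1 0.4 0.7] M [ 0.02 -0.03  0.01] w 91.9 q [ 0.35  0.4   1.52  0.    1.22 -0.35]
turn [-2.6 19.9 14.8] shift [-175.3   38.    33.6] len 24.9 182.5
```

>>> {"fn": "send_rows", "kwargs": {
  "targets": [
    [[-0.5, 4, 3, -35, 8, 7, -1], [-1, 8, 6, -70, 15, 13, -1], [-1.5, 12, 9, -105, 23, 20, -1], [-2, 16, 12, -140, 30, 27, -1], [-2.6, 19.9, 14.8, -175, 38, 34, -1]]
  ]
}}

```text
time: 2.8
tool_pos: [620.6, 145.5, 142.0]
tcp_rot: [3.141, -0.352, 2.004]
contact_force: [0.9, 1.5, -0.0]
grip_width: 91.2
```

```bash
python3 -c "
from k import *
sent([-2.6,19.9,14.8,-175,38,34]);state();delta([622,141,100],115,40)"
```

```text
t 2.8 tcp [620.6 145.5 142. ] err [ 1.5 -1.6  0.1] roterr [-0.12  0.18  0.12] G [623.3 139.6 159.7] z [-0.144  0.314 -0.939]
F [ 0.9  1.5 -0. ] M [-0.23 -0.09 -0.04] w 91.2 q [-0.06  0.68  1.19  0.31  1.45 -0.56]
turn [ 0. 20. -0.] shift [-14.2   0.1  54.8] len 20.0 56.6
```

>>> {"fn": "send_rows", "kwargs": {
  "targets": [
    [[0, 5, 0, -4, 0, 14, -1], [0, 10, 0, -7, 0, 28, -1], [0, 15, 0, -11, 0, 42, -1], [0, 20, 0, -14, 0, 55, -1], [0, 20, 0, -14, 0, 55, -1]]
  ]
}}

```text
time: 3.22
tool_pos: [615.0, 149.7, 79.4]
tcp_rot: [-3.13, -0.706, 1.995]
contact_force: [-1.7, -0.1, -0.5]
grip_width: 91.9
```

```bash
python3 -c "
from k import *
sent([0,20,0,-14,0,55]);state();delta([622,141,40],115,40)
s=capture('scene');t=capture('top')
crop('s',s,100,250,280,430,4,'pics/sc2.png');crop('t',t,130,290,200,340,4,'pics/tc2.png')"
```

```text
t 3.2167 tcp [615.  149.7  79.4] err [-1.7 -2.5 -6.1] roterr [0.25 0.42 0.5 ] G [620.2 138.7  93.7] z [-0.278  0.586 -0.761]
F [-1.7 -0.1 -0.5] M [-0.46 -0.1   0.09] w 91.9 q [-0.18  0.87  1.16  0.56  1.57 -0.74]
turn [ 0. -0. -0.] shift [-38.7   0.1  45.7] len 0.0 59.9
```

View pics/sc2.png

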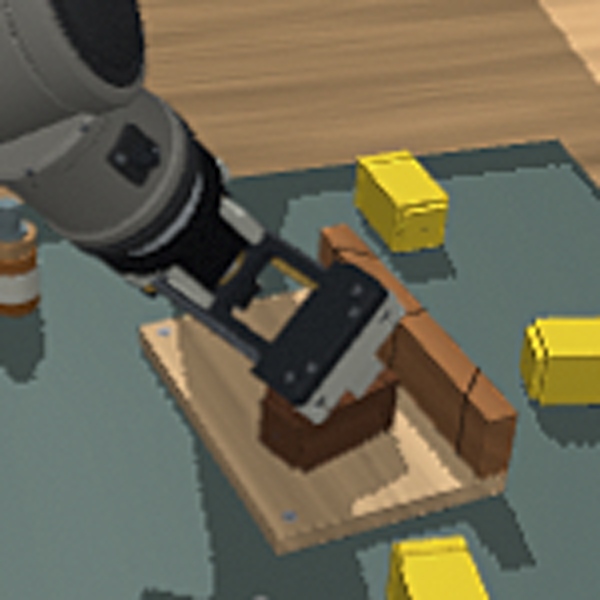

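View pics/tc2.png

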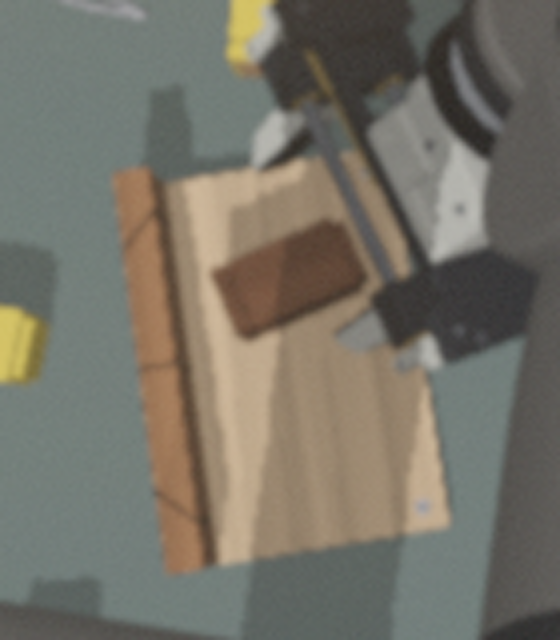

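The fingers straddle the dark plinth: the top crop has the plinth at (280, 290), with fingers at (140, 280) and (335, 385). I'll check the 6 mm tracking error before descending.

```bash
python3 -c "
from k import *
state()"
```

```text
t 3.3167 tcp [616.6 151.6  84.4] err [-0.1 -0.6 -1.1] roterr [ 0.05 -0.04  0.13] G [621.7 140.7  98.8] z [-0.272  0.582 -0.766]
F [0.4 0.2 1. ] M [-0.4  -0.12 -0.05] w 92.3 q [-0.17  0.86  1.16  0.55  1.57 -0.74]
```

>>> {"fn": "send_rows", "kwargs": {
  "targets": [
    [[0, 0, 0, -6, 0, 7, -1], [0, 0, 0, -12, 0, 14, -1], [0, 0, 0, -18, 0, 21, -1], [0, 0, 0, -24, 0, 28, -1], [0, 0, 0, -28, 0, 33, -1]]
  ]
}}

```text
time: 3.73
tool_pos: [616.4, 152.5, 41.3]
tcp_rot: [-3.141, -0.698, 2.007]
contact_force: [-0.3, -0.0, -0.3]
grip_width: 92.2
```

>>> {"fn": "send_rows", "kwargs": {
  "targets": [
    [[0, 0, 0, -3, 0, 4, -1], [0, 0, 0, -6, 0, 7, -1], [0, 0, 0, -9, 0, 10, -1], [0, 0, 0, -11, 0, 13, -1], [0, 0, 0, -11, 0, 13, -1]]
  ]
}}

```text
time: 4.15
tool_pos: [616.5, 151.9, 24.4]
tcp_rot: [-3.14, -0.699, 2.006]
contact_force: [0.0, -0.3, -0.3]
grip_width: 91.7
```

```bash
python3 -c "
from k import *
sent([0,0,0,-28,0,33]);sent([0,0,0,-11,0,13]);state();delta([622,141,40],115,40)"
```

```text
t 4.15 tcp [616.5 151.9  24.4] err [-0.3 -0.  -0.8] roterr [0.03 0.03 0.03] G [621.6 140.9  38.8] z [-0.272  0.583 -0.766]
F [ 0.  -0.3 -0.3] M [-0.37 -0.14 -0.02] w 91.7 q [-0.17  0.94  1.19  0.56  1.49 -0.79]
turn [ 0. -0. -0.] shift [ 0.3  0.1 -0.3] len 0.0 0.4
```

>>> {"fn": "send_rows", "kwargs": {
  "targets": [
    [[0, 0, 0, 0, 0, 0, 1], [0, 0, 0, 0, 0, 0, 1], [0, 0, 0, 0, 0, 0, 1], [0, 0, 0, 0, 0, 0, 1], [0, 0, 0, 0, 0, 0, 1]]
  ]
}}

```text
time: 4.57
tool_pos: [616.9, 151.9, 25.4]
tcp_rot: [3.141, -0.698, 2.007]
contact_force: [0.2, 0.5, 0.7]
grip_width: 63.0
```

>>> {"fn": "send_rows", "kwargs": {
  "targets": [
    [[0, 0, 0, 0, 0, 0, 1], [0, 0, 0, 0, 0, 0, 1], [0, 0, 0, 0, 0, 0, 1]]
  ]
}}

```text
time: 4.82
tool_pos: [616.8, 151.9, 25.2]
tcp_rot: [-3.141, -0.698, 2.007]
contact_force: [-0.1, -0.1, 0.3]
grip_width: 42.9
```

```bash
python3 -c "
from k import *
state()
t=capture('top');s=capture('scene')
crop('s',s,100,250,280,430,4,'pics/sc3.png');crop('t',t,130,290,200,340,4,'pics/tc3.png')"
```

```text
t 4.8167 tcp [616.8 151.9  25.2] err [-0.  0.  0.] roterr [-0.  0. -0.] G [621.9 141.   39.6] z [-0.272  0.583 -0.766]
F [-0.1 -0.1  0.3] M [-0.48 -0.12 -0.01] w 42.9 q [-0.17  0.93  1.18  0.56  1.49 -0.79]
```

View pics/tc3.png

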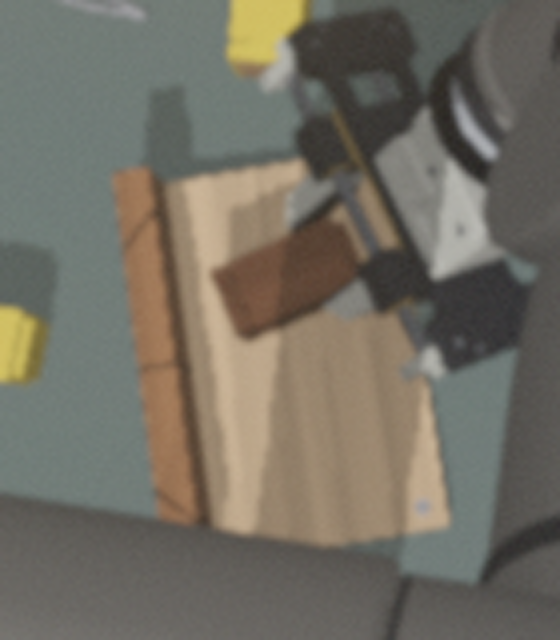

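>>> {"fn": "send_rows", "kwargs": {
  "targets": [
    [[0, 0, 0, 0, 0, 0, 1], [0, 0, 0, 0, 0, 0, 1], [0, 0, 0, 0, 0, 0, 1], [0, 0, 0, 1, 0, -1.2, 1], [0, 0, 0, 2, 0, -2.4, 1]]
  ]
}}

```text
time: 5.33
tool_pos: [616.7, 151.9, 28.1]
tcp_rot: [-3.141, -0.698, 2.006]
contact_force: [-0.6, 0.6, -1.5]
grip_width: 39.5
```

```bash
cat >> k.py <<'E'
FX,FY,FA=566.1,214.5,98.7
def fw(x,y,z):  # fence frame -> world (y_f = z x x_f)
    a=np.radians(FA);return np.array([FX+np.cos(a)*x-np.sin(a)*y,FY+np.sin(a)*x+np.cos(a)*y,15+z])
def wf(p):
    a=np.radians(FA);q=np.array(p)-[FX,FY,15];return np.array([np.cos(a)*q[0]+np.sin(a)*q[1],-np.sin(a)*q[0]+np.cos(a)*q[1],q[2]])
def fst():
    o=get_obs();Rm=Rn.from_euler('xyz',o['tcp_rot']).as_matrix();a=np.radians(FA)
    f=o['contact_force'];print('fence-frame G',wf(o['tool_pos']-18.8*Rm[:,2]).round(1),'F_f',np.round([np.cos(a)*f[0]+np.sin(a)*f[1],-np.sin(a)*f[0]+np.cos(a)*f[1],f[2]],1))
E
python3 -c "
from k import *
sent([0,0,0,2,0,-2.4]);state();fst()
p,R=load();print(wf(p-18.8*R[:,2]))
g=wf(p-18.8*R[:,2]);delta(fw(-70,g[1],g[2]),98.7,40)"
```

```text
t 5.3333 tcp [616.7 151.9  28.1] err [-0.1 -0.  -0.2] roterr [0.01 0.   0.01] G [621.8 140.9  42.5] z [-0.272  0.583 -0.766]
F [-0.6  0.6 -1.5] M [-0.52 -0.19 -0.01] w 39.5 q [-0.17  0.93  1.18  0.56  1.49 -0.79]
fence-frame G [-81.2 -44.   27.5] F_f [ 0.6  0.5 -1.5]
[-81.13506931 -44.07173609  27.68709018]
turn [-10.5  -0.   12.5] shift [7.8 6.5 6.6] len 16.3 12.1
```

>>> {"fn": "send_rows", "kwargs": {
  "targets": [
    [[-2.6, 0, 3.1, 2, 1.6, 1.6, 1], [-5.2, 0, 6.2, 4, 3.2, 3.3, 1], [-7.9, 0, 9.4, 6, 5, 5, 1], [-10.5, 0, 12.5, 7.8, 6.5, 6.6, 1], [-10.5, 0, 12.5, 7.8, 6.5, 6.6, 1]]
  ]
}}

```text
time: 5.75
tool_pos: [617.1, 164.1, 28.4]
tcp_rot: [-3.139, -0.699, 1.718]
contact_force: [0.1, 0.3, -1.3]
grip_width: 39.7
```

```bash
python3 -c "
from k import *
sent([-10.5,0,12.5,7.8,6.5,6.6]);state();fst()
p,R=load();g=wf(p-18.8*R[:,2]);print(g);delta(fw(-60,g[1],g[2]),98.7,40)
t=capture('top');s=capture('scene')
crop('s',s,100,250,280,430,4,'pics/sc4.png');crop('t',t,130,290,200,340,4,'pics/tc4.png')"
```

```text
t 5.75 tcp [617.1 164.1  28.4] err [-1.3  0.2  0.1] roterr [-0.01  0.03  0.17] G [618.9 152.1  42.8] z [-0.097  0.636 -0.766]
F [ 0.1  0.3 -1.3] M [-0.67 -0.06 -0.01] w 39.7 q [-0.2   0.84  1.39  0.69  1.27 -0.68]
fence-frame G [-69.6 -42.8  27.8] F_f [ 0.3 -0.1 -1.3]
[-69.98989865 -44.04827559  27.64644929]
turn [ 0. -0. -0.] shift [ 7.6 -0.   6.4] len 0.0 10.0
```

View pics/tc4.png

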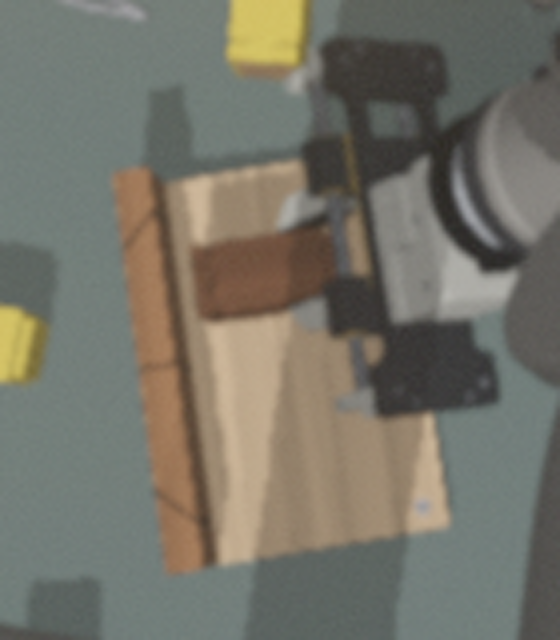

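View pics/sc4.png

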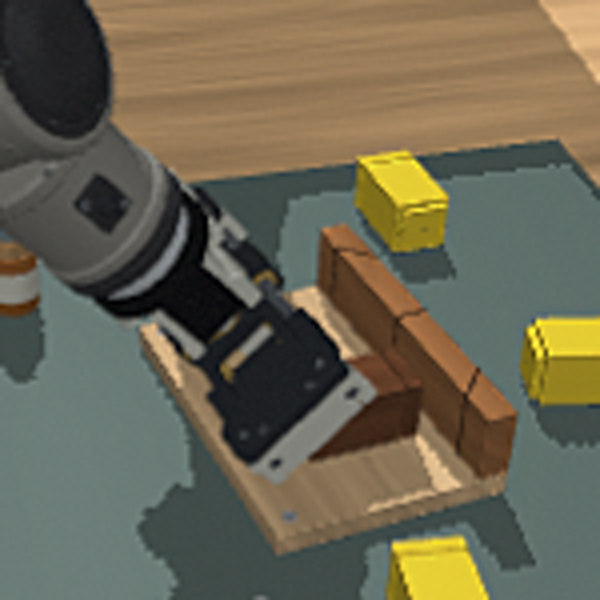

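The plinth is held square to the fence, its foot a centimetre or so away (top crop 195, 280). I'll push it on gently.

>>> {"fn": "send_rows", "kwargs": {
  "targets": [
    [[0, 0, 0, 1.5, 0, 1.3, 1], [0, 0, 0, 3, 0, 2.6, 1], [0, 0, 0, 4.6, 0, 3.9, 1], [0, 0, 0, 6.1, 0, 5.1, 1], [0, 0, 0, 7.7, 0, 6.4, 1]]
  ]
}}

```text
time: 6.27
tool_pos: [616.9, 174.2, 28.1]
tcp_rot: [-3.141, -0.698, 1.722]
contact_force: [-0.4, 1.2, -0.5]
grip_width: 40.1
```

>>> {"fn": "send_rows", "kwargs": {
  "targets": [
    [[0, 0, 0, 0.8, 0, 0.6, 1], [0, 0, 0, 1.5, 0, 1.3, 1], [0, 0, 0, 1.5, 0, 1.3, 1]]
  ]
}}

```text
time: 6.52
tool_pos: [616.5, 176.0, 28.2]
tcp_rot: [-3.141, -0.698, 1.722]
contact_force: [-0.1, -1.0, -0.3]
grip_width: 39.6
```

```bash
python3 -c "
from k import *
sent([0,0,0,7.7,0,6.4]);sent([0,0,0,1.5,0,1.3]);state();fst()"
```

```text
t 6.5167 tcp [616.5 176.   28.2] err [-0.1  0.3 -0. ] roterr [ 0.01  0.01 -0.01] G [618.3 164.1  42.6] z [-0.097  0.636 -0.766]
F [-0.1 -1.  -0.3] M [-0.63 -0.07 -0.02] w 39.6 q [-0.18  0.84  1.4   0.69  1.26 -0.67]
fence-frame G [-57.7 -44.   27.6] F_f [-0.9  0.3 -0.3]
```

>>> {"fn": "send_rows", "kwargs": {
  "targets": [
    [[0, 0, 0, 0.8, 0, 0.6, 1], [0, 0, 0, 1.5, 0, 1.3, 1], [0, 0, 0, 1.5, 0, 1.3, 1]]
  ]
}}

```text
time: 6.77
tool_pos: [616.3, 177.9, 28.2]
tcp_rot: [-3.141, -0.698, 1.722]
contact_force: [0.2, 0.7, -1.0]
grip_width: 39.7
```

>>> {"fn": "send_rows", "kwargs": {
  "targets": [
    [[0, 0, 0, 0.8, 0, 0.6, 1], [0, 0, 0, 0.8, 0, 0.6, 1]]
  ]
}}

```text
time: 6.93
tool_pos: [616.1, 178.9, 28.3]
tcp_rot: [-3.142, -0.698, 1.722]
contact_force: [-1.0, -0.3, -0.5]
grip_width: 39.6
```

```bash
python3 -c "
from k import *
sent([0,0,0,1.5,0,1.3]);sent([0,0,0,.8,0,.6]);state();fst()"
```

```text
t 6.9333 tcp [616.1 178.9  28.3] err [-0.   0.1  0. ] roterr [-0.    0.01 -0.  ] G [618.  166.9  42.7] z [-0.097  0.636 -0.766]
F [-1.  -0.3 -0.5] M [-0.61 -0.04 -0.01] w 39.6 q [-0.18  0.84  1.4   0.7   1.25 -0.67]
fence-frame G [-54.9 -44.1  27.7] F_f [-0.1  1.1 -0.5]
```

>>> {"fn": "send_rows", "kwargs": {
  "targets": [
    [[0, 0, 0, 0.8, 0, 0.6, 1], [0, 0, 0, 1.5, 0, 1.3, 1], [0, 0, 0, 1.5, 0, 1.3, 1]]
  ]
}}

```text
time: 7.18
tool_pos: [616.3, 179.0, 28.2]
tcp_rot: [3.14, -0.696, 1.722]
contact_force: [-0.5, -7.8, 0.3]
grip_width: 39.6
```

>>> {"fn": "send_rows", "kwargs": {
  "targets": [
    [[0, 0, 0, 0.8, 0, 0.6, 1], [0, 0, 0, 1.5, 0, 1.3, 1], [0, 0, 0, 1.5, 0, 1.3, 1]]
  ]
}}

```text
time: 7.43
tool_pos: [616.8, 179.5, 28.2]
tcp_rot: [3.139, -0.694, 1.723]
contact_force: [0.1, -14.1, 1.9]
grip_width: 39.9
```

```bash
python3 -c "
from k import *
sent([0,0,0,1.5,0,1.3]);sent([0,0,0,1.5,0,1.3]);state();fst()"
```

```text
t 7.4333 tcp [616.8 179.5  28.2] err [ 1.2 -3.2 -0. ] roterr [-0.14 -0.27 -0.04] G [618.6 167.6  42.6] z [-0.094  0.632 -0.769]
F [  0.1 -14.1   1.9] M [-2.02  0.09  0.51] w 39.9 q [-0.17  0.84  1.4   0.69  1.25 -0.67]
fence-frame G [-54.3 -44.8  27.6] F_f [-13.9   2.    1.9]
```

Contact came at G_x ≈ -54.7 mm, with a stiffness of about 4 N/mm. Next is the tipping path, with the upper foot edge sliding down the fence under a light press.

```bash
cat >> k.py <<'E'
def tipG(th,lift,bias,d=54.7,e=4.6,y=-44.1):
    a=np.radians(th);s,c=np.sin(a),np.cos(a)
    return fw(-20*s-d*c+e*s+bias, y, 20*c+d*s+e*c+lift)
def tiprows(ths,lift,bias):
    p,R=load()
    for th in ths:
        R2=tool(FA,40-th);p2=tipG(th,lift,bias)+18.8*R2[:,2]
        print(th,Rn.from_matrix(R.T@R2).as_rotvec(degrees=True).round(1),(R.T@(p2-p)).round(1))
E
python3 -c "
from k import *
tiprows([0,5,10,15,20],2.5,1)"
```

```text
0 [ 0. -0. -0.] [-2.4  0.  -1.3]
5 [ 0. -5. -0.] [-1.9  0.  -5.7]
10 [  0. -10.  -0.] [-1.2  0.  -9.8]
15 [  0. -15.  -0.] [ -0.3   0.  -13.5]
20 [  0. -20.  -0.] [  0.8   0.  -16.9]
```

>>> {"fn": "send_rows", "kwargs": {
  "targets": [
    [[0, 0, 0, -2.4, 0, -1.3, 1], [0, -5, 0, -1.9, 0, -5.7, 1], [0, -10, 0, -1.2, 0, -9.8, 1], [0, -15, 0, -0.3, 0, -13.5, 1], [0, -20, 0, 0.8, 0, -16.9, 1]]
  ]
}}

```text
time: 7.85
tool_pos: [617.6, 171.9, 42.4]
tcp_rot: [3.14, -0.345, 1.721]
contact_force: [-0.1, -1.4, -1.1]
grip_width: 39.8
```

```bash
python3 -c "
from k import *
sent([0,-20,0,.8,0,-16.9]);state();fst()
tiprows([25,30,35,40,45],2.5,1)"
```

```text
t 7.85 tcp [617.6 171.9  42.4] err [ 0.5 -0.6  0.7] roterr [-0.1  -0.22  0.04] G [618.5 165.6  60.1] z [-0.049  0.335 -0.941]
F [-0.1 -1.4 -1.1] M [-0.51  0.03  0.05] w 39.8 q [-0.03  0.72  1.4   0.38  1.11 -0.37]
fence-frame G [-56.2 -44.5  45.1] F_f [-1.4  0.3 -1.1]
25 [ 0. -5. -0.] [ 0.1  0.  -3.2]
30 [  0. -10.  -0.] [ 0.5  0.  -6.1]
35 [  0. -15.  -0.] [ 1.3  0.  -8.7]
40 [  0. -20.  -0.] [  2.3   0.  -10.9]
45 [  0. -25.  -0.] [  3.6   0.  -12.7]
```

>>> {"fn": "send_rows", "kwargs": {
  "targets": [
    [[0, -5, 0, 1, 0, -2.9, 1], [0, -10, 0, 1.4, 0, -5.8, 1], [0, -15, 0, 2.2, 0, -8.4, 1], [0, -20, 0, 3.2, 0, -10.6, 1], [0, -20, 0, 3.2, 0, -10.6, 1]]
  ]
}}

```text
time: 8.27
tool_pos: [618.2, 172.8, 54.8]
tcp_rot: [3.138, 0.007, 1.726]
contact_force: [2.9, -8.8, 2.9]
grip_width: 39.8
```

```bash
python3 -c "
from k import *
sent([0,-20,0,3.2,0,-10.6]);state();fst()
s=capture('scene');crop('s',s,100,250,280,430,4,'pics/sc5.png')
tiprows([40,45,50,55,60],2,2)"
```

```text
t 8.2667 tcp [618.2 172.8  54.8] err [1.  0.8 2. ] roterr [-0.23 -0.4  -0.23] G [618.1 172.9  73.6] z [ 0.005 -0.006 -1.   ]
F [ 2.9 -8.8  2.9] M [-1.76 -0.6  -0.13] w 39.8 q [ 0.16  0.69  1.37 -0.01  1.08  0.01]
fence-frame G [-49.  -45.1  58.6] F_f [-9.1 -1.6  2.9]
40 [-0. -0. -0.] [0.  0.  0.5]
45 [-0. -5. -0.] [ 0.6  0.  -1.6]
50 [ -0. -10.  -0.] [ 1.6  0.  -3.5]
55 [ -0. -15.  -0.] [ 3.  0. -5.]
60 [ -0. -20.  -0.] [ 4.7  0.  -6.3]
```

View pics/sc5.png

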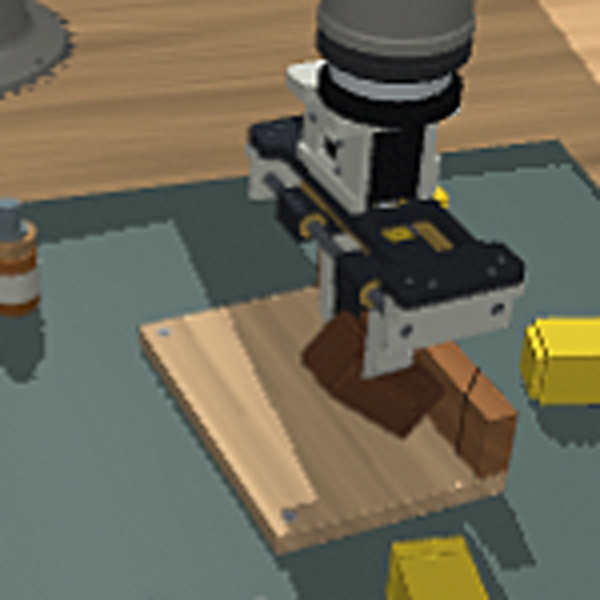

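Step 1's state holds: the plinth is half-way up, with about 9 N against the fence. I'll keep tipping.

>>> {"fn": "send_rows", "kwargs": {
  "targets": [
    [[0, 0, 0, -1, 0, 0.5, 1], [0, -5, 0, -0.4, 0, -1.6, 1], [0, -10, 0, 0.6, 0, -3.5, 1], [0, -15, 0, 2, 0, -5, 1], [0, -20, 0, 3.7, 0, -6.3, 1]]
  ]
}}

```text
time: 8.73
tool_pos: [616.5, 175.5, 59.3]
tcp_rot: [3.141, 0.351, 1.72]
contact_force: [-0.2, 0.2, -1.5]
grip_width: 39.9
```

```bash
python3 -c "
from k import *
sent([0,-20,0,3.7,0,-6.3]);state();fst()
tiprows([60,65,70,75,80],2,1)"
```

```text
t 8.7333 tcp [616.5 175.5  59.3] err [-0.2 -0.   0.3] roterr [ 0.01 -0.13  0.08] G [615.5 181.9  77. ] z [ 0.051 -0.34  -0.939]
F [-0.2  0.2 -1.5] M [0.23 0.11 0.07] w 39.9 q [ 0.34  0.75  1.29 -0.37  1.19  0.34]
fence-frame G [-39.7 -43.9  62. ] F_f [ 0.2  0.2 -1.5]
60 [-0. -0. -0.] [0. 0. 0.]
65 [-0. -5. -0.] [ 1.7  0.  -1.6]
70 [ -0. -10.  -0.] [ 3.8  0.  -3. ]
75 [ -0. -15.  -0.] [ 6.3  0.  -4.2]
80 [ -0. -20.  -0.] [ 9.2  0.  -5.1]
```

>>> {"fn": "send_rows", "kwargs": {
  "targets": [
    [[0, -5, 0, 1.7, 0, -1.6, 1], [0, -10, 0, 3.8, 0, -3, 1], [0, -15, 0, 6.3, 0, -4.2, 1], [0, -20, 0, 9.2, 0, -5.1, 1], [0, -20, 0, 9.2, 0, -5.1, 1]]
  ]
}}

```text
time: 9.15
tool_pos: [612.7, 187.7, 57.4]
tcp_rot: [-3.133, 0.702, 1.73]
contact_force: [0.8, -3.0, -2.4]
grip_width: 39.8
```

```bash
python3 -c "
from k import *
sent([0,-20,0,9.2,0,-5.1]);state();fst()
s=capture('scene');crop('s',s,100,250,280,430,4,'pics/sc6.png');t=capture('top');crop('t',t,130,290,200,340,4,'pics/tc6.png')
tiprows([82,84,86,88,90],2,1)"
```

```text
t 9.15 tcp [612.7 187.7  57.4] err [-2.4  1.8 -3.3] roterr [ 0.18 -0.22 -0.37] G [610.9 199.7  71.7] z [ 0.094 -0.639 -0.764]
F [ 0.8 -3.  -2.4] M [ 0.04  0.1  -0.02] w 39.8 q [ 0.5   0.89  1.18 -0.66  1.4   0.57]
fence-frame G [-21.4 -42.   56.7] F_f [-3.1 -0.3 -2.4]
82 [-0. -2. -0.] [ 1.   0.  -0.8]
84 [-0. -4. -0.] [ 2.2  0.  -1.5]
86 [-0. -6. -0.] [ 3.4  0.  -2.2]
88 [-0. -8. -0.] [ 4.7  0.  -2.9]
90 [ -0. -10.  -0.] [ 6.   0.  -3.6]
```

View pics/sc6.png

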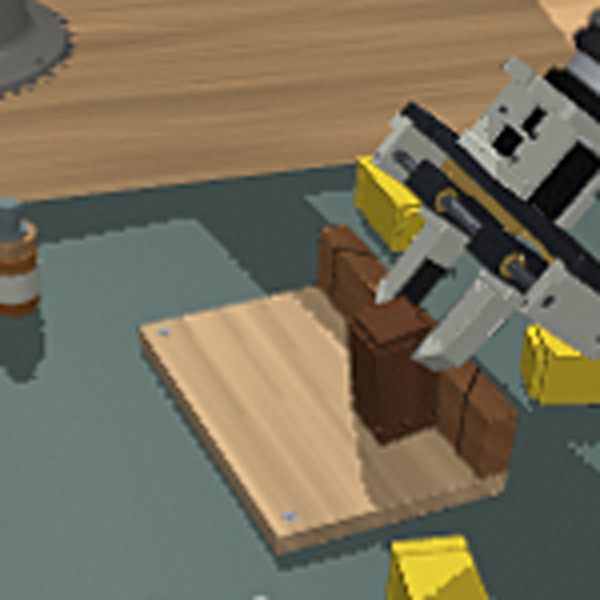

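View pics/tc6.png

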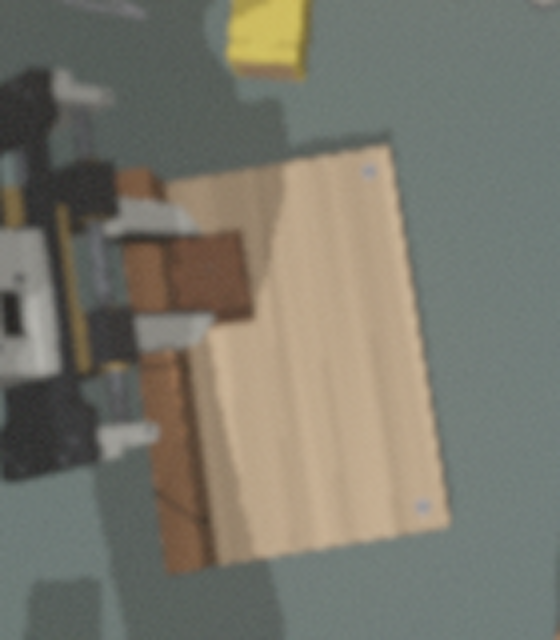

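The plinth now looks almost upright against the fence (scene crop 390, 370). I'll measure its tilt before letting go.

```bash
cat > fit2.py <<'E'
from k import *
from scipy.optimize import minimize
# plinth pose: foot centre (fence frame x,y,z), tilt th from lying, yaw off
def verts(p):
    x,y,z,th=p[:4];a=np.radians(th);out=[]
    for X,k in((0,20),(72,20),(72.01,16.5),(78,16.5)):
        for w in(-k,k):
            for h in(-k,k):
                out.append(fw(x-X*np.cos(a)+h*np.sin(a),y+w,z+X*np.sin(a)+h*np.cos(a)))
    return np.array(out)
def fitmask(M,p0,steps,free):
    p0=np.array(p0,float)
    def cost(q):
        p=p0.copy();p[free]=q;e=0
        for c,m in M.items():
            h=cv2.convexHull((proj(c,verts(p))[:,::-1]*16).astype(np.float32)).round().astype(np.int32)
            k=np.zeros((1600,2560),np.uint8);cv2.fillConvexPoly(k,h,1,shift=2)
            k=cv2.resize(k.astype(np.float32),(640,400),interpolation=cv2.INTER_AREA)
            e+=np.abs(k-m).sum()
        return e
    q0=p0[free];sx=np.vstack([q0]+[q0+s*np.eye(len(q0))[i] for i,s in enumerate(np.array(steps,float)[free])])
    r=minimize(cost,q0,method='Nelder-Mead',options=dict(initial_simplex=sx,xatol=.05,fatol=.3));return r
E
python3 -c "
from fit2 import *
state();fst()
M={}
s=capture('scene');
for d in regions_of('plinth_mid','scene'):
    print(d['conf'],d['location'],d['region'].sum())
    if np.hypot(*(np.array(d['location'])-[191,377]))<12 and 'scene' not in M: M['scene']=d['region']
# fill concave finger occlusion ignored
for th in (75,80,85,90,95):
    r=fitmask(M,[-20,-42,1,th],[4,4,4,4],[0,1,2]);print(th,r.x.round(1),r.fun)
v=s.copy()
np.save('m.npy',M['scene'])
v[M['scene'],1]=255;crop('s',v,140,230,330,420,6,'pics/sc7.png')
"
```

```text
t 9.25 tcp [614.1 186.3  59. ] err [-0.9  0.4 -1.7] roterr [ 0.13  0.16 -0.15] G [612.4 198.2  73.4] z [ 0.094 -0.634 -0.768]
F [ 0.2  0.  -1.1] M [ 0.38  0.16 -0.02] w 39.6 q [ 0.5   0.89  1.18 -0.66  1.4   0.57]
fence-frame G [-23.1 -43.3  58.4] F_f [-0.  -0.2 -1.1]
0.88 [194.8, 375.8] 665
0.69 [193.8, 428.6] 452
0.67 [252.0, 390.0] 874
0.54 [149.8, 379.0] 220
75 [-18.3 -44.8   2.7] 95.5625
80 [-18.1 -41.1  -0.8] 72.8125
85 [-19.6 -39.   -3.5] 90.125
90 [-20.7 -36.2  -5.9] 132.0
95 [-23.9 -34.4  -7.8] 175.0625
```

View pics/sc7.png

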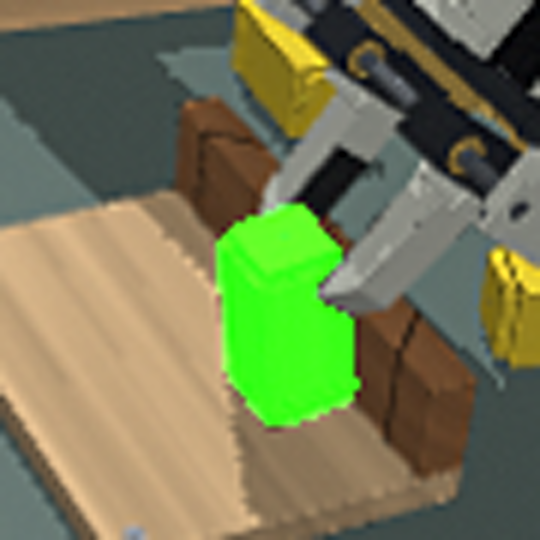

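```bash
python3 -c "
from k import *
state();fst();tiprows([83,86,89,89],1.5,0)"
```

```text
t 9.35 tcp [615.3 185.2  60.8] err [ 0.2 -0.6  0.1] roterr [0.05 0.19 0.06] G [613.5 197.1  75.2] z [ 0.095 -0.633 -0.768]
F [ 0.2  0.2 -1. ] M [0.46 0.13 0.03] w 39.7 q [ 0.49  0.88  1.18 -0.66  1.4   0.57]
fence-frame G [-24.3 -44.2  60.2] F_f [ 0.2 -0.2 -1. ]
83 [-0. -3. -0.] [ 1.2  0.  -0.1]
86 [-0. -6. -0.] [ 2.9  0.  -1.2]
89 [-0. -9. -0.] [ 4.9  0.  -2.3]
89 [-0. -9. -0.] [ 4.9  0.  -2.3]
```

>>> {"fn": "send_rows", "kwargs": {
  "targets": [
    [[0, -3, 0, 1.2, 0, -0.1, 1], [0, -6, 0, 2.9, 0, -1.2, 1], [0, -9, 0, 4.9, 0, -2.3, 1], [0, -9, 0, 4.9, 0, -2.3, 1], [0, -9, 0, 4.9, 0, -2.3, 1]]
  ]
}}

```text
time: 9.77
tool_pos: [614.4, 190.6, 59.1]
tcp_rot: [-3.141, 0.852, 1.722]
contact_force: [-0.1, 0.5, -1.0]
grip_width: 39.8
```

```bash
python3 -c "
from k import *
sent([0,-9,0,4.9,0,-2.3]);state();fst();tiprows([89],-1,0)
s=capture('scene');crop('s',s,140,230,330,420,6,'pics/sc8.png')"
```

```text
t 9.7667 tcp [614.4 190.6  59.1] err [ 0.1 -0.4 -0.2] roterr [0.05 0.17 0.01] G [612.3 204.6  71.5] z [ 0.112 -0.744 -0.658]
F [-0.1  0.5 -1. ] M [ 0.6   0.12 -0.02] w 39.8 q [ 0.55  0.97  1.12 -0.77  1.5   0.64]
fence-frame G [-16.8 -44.1  56.5] F_f [ 0.5  0.  -1. ]
89 [-0. -0. -0.] [1.9 0.  1.7]
```

View pics/sc8.png

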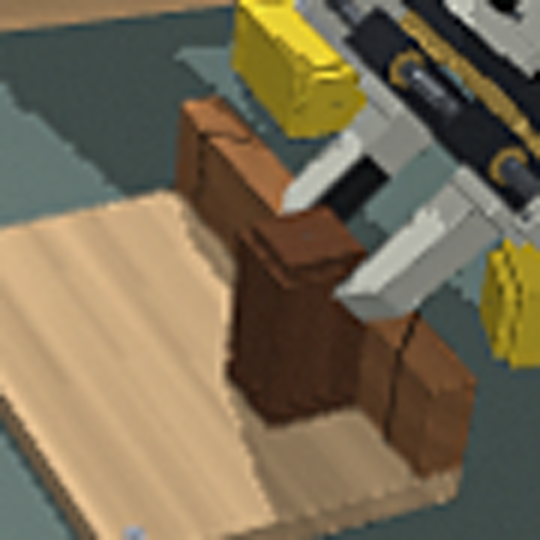

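The plinth is upright in the grip with its foot just off the base. I'll lower it slowly until it makes contact.

>>> {"fn": "send_rows", "kwargs": {
  "targets": [
    [[0, 0, 0, 0.4, 0, 0.3, 1], [0, 0, 0, 0.8, 0, 0.7, 1], [0, 0, 0, 1.2, 0, 1, 1], [0, 0, 0, 1.2, 0, 1, 1]]
  ]
}}

```text
time: 10.15
tool_pos: [614.4, 190.7, 58.0]
tcp_rot: [3.141, 0.854, 1.721]
contact_force: [-0.3, 0.2, -1.8]
grip_width: 39.8
```

>>> {"fn": "send_rows", "kwargs": {
  "targets": [
    [[0, 0, 0, 0.4, 0, 0.3, 1], [0, 0, 0, 0.8, 0, 0.7, 1], [0, 0, 0, 0.8, 0, 0.7, 1]]
  ]
}}

```text
time: 10.4
tool_pos: [614.4, 191.0, 56.9]
tcp_rot: [3.141, 0.855, 1.722]
contact_force: [-0.4, -0.1, 0.7]
grip_width: 39.9
```

```bash
python3 -c "
from k import *
sent([0,0,0,1.2,0,1]);sent([0,0,0,.8,0,.7]);state();fst()"
```

```text
t 10.4 tcp [614.4 191.   56.9] err [ 0.1 -0.   0.2] roterr [-0.01 -0.01  0.01] G [612.2 205.1  69.2] z [ 0.114 -0.746 -0.656]
F [-0.4 -0.1  0.7] M [0.41 0.15 0.09] w 39.9 q [ 0.55  0.97  1.12 -0.77  1.5   0.64]
fence-frame G [-16.3 -44.2  54.2] F_f [-0.   0.4  0.7]
```

>>> {"fn": "send_rows", "kwargs": {
  "targets": [
    [[0, 0, 0, 0, 0, 0, 0.6], [0, 0, 0, 0, 0, 0, 0.2], [0, 0, 0, 0, 0, 0, -0.2], [0, 0, 0, 0, 0, 0, -0.6], [0, 0, 0, 0, 0, 0, -1]]
  ]
}}

```text
time: 10.82
tool_pos: [614.3, 191.1, 56.7]
tcp_rot: [-3.142, 0.855, 1.722]
contact_force: [-0.6, -0.2, 0.2]
grip_width: 54.9
```

>>> {"fn": "send_rows", "kwargs": {
  "targets": [
    [[0, 0, 0, 0, 0, 0, -1], [0, 0, 0, 0, 0, 0, -1], [0, 0, 0, 0, 0, 0, -1], [0, 0, 0, 0, 0, 0, -1], [0, 0, 0, 0, 0, 0, -1]]
  ]
}}

```text
time: 11.23
tool_pos: [614.3, 191.1, 56.7]
tcp_rot: [-3.142, 0.855, 1.722]
contact_force: [0.1, -0.3, 0.0]
grip_width: 88.6
```

```bash
python3 -c "
from k import *
state();fst()
s=capture('scene');crop('s',s,140,230,330,420,6,'pics/sc9.png')
t=capture('top');crop('t',t,130,290,200,340,4,'pics/tc9.png')"
```

```text
t 11.2333 tcp [614.3 191.1  56.7] err [-0.  0.  0.] roterr [-0.  0.  0.] G [612.2 205.1  69. ] z [ 0.113 -0.746 -0.656]
F [ 0.1 -0.3  0. ] M [0.37 0.1  0.04] w 88.6 q [ 0.55  0.97  1.12 -0.77  1.5   0.64]
fence-frame G [-16.3 -44.1  54. ] F_f [-0.3 -0.   0. ]
```

View pics/sc9.png

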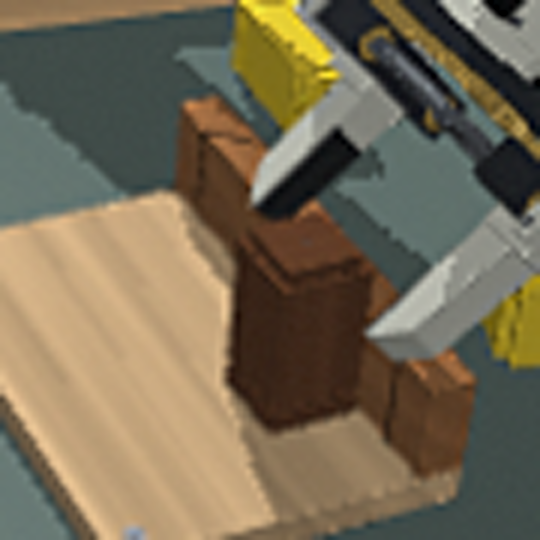

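View pics/tc9.png

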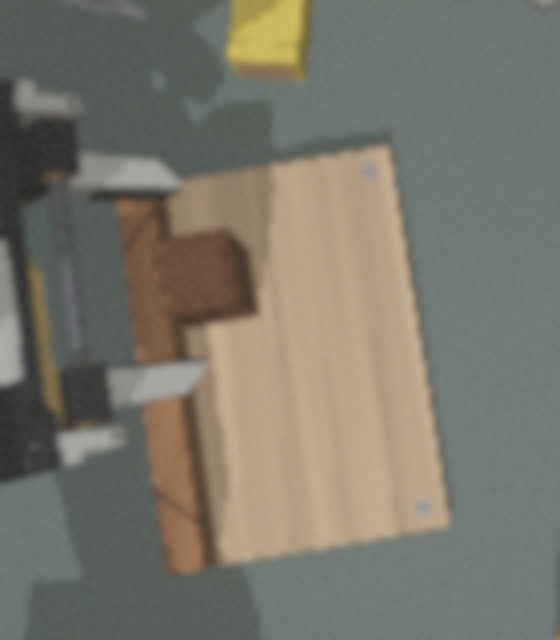

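The plinth stands free, its upper side at the fence. I'll check the tilt numerically.

```bash
cat > chk.py <<'E'
from fit2 import *
M={}
for c,z in(('scene',fw(-20,-44,39)),('top',fw(-20,-44,39))):
    im=capture(c);pc=proj(c,z)[0]
    for d in regions_of('plinth_mid',c):
        if np.hypot(*(np.array(d['location'])-pc))<12: M[c]=d['region'];print(c,round(d['conf'],2),np.round(d['location'],1),pc.round(1),d['region'].sum());break
for th in(82,86,88,90,92,94):
    r=fitmask(M,[-20,-44,0,th],[4,4,4,4],[0,1]);print(th,r.x.round(1),r.fun)
E
python3 chk.py; python3 -c "
from k import *
p,R=load();z=np.array([0,0,1.]);
G=fw(-21,-44.1,50)
delta(np.array(G)+[0,0,100],98.7,-20)
print('back/up 60 in tool', R.T@(fw(-16.3,0,54+60)-fw(-16.3,0,54)))"
```

```text
scene 0.76 [194.8 377.9] [192.  379.8] 717
top 0.84 [198.9 251.5] [199.1 250.8] 521
82 [-15.6 -43.3] 202.4375
86 [-19.1 -43.6] 140.375
88 [-20.3 -43. ] 120.375
90 [-21.5 -43.6] 116.375
92 [-23.2 -43.5] 130.3125
94 [-25.1 -43.6] 154.375
turn [-0. 29. -0.] shift [-66.4   0.  -61.8] len 29.0 90.7
back/up 60 in tool [-4.52755254e+01 -6.04760827e-03 -3.93716492e+01]
```

It stands at 90° ± 2° about 21 mm off the fence face, so it is flush. Now I rotate the open gripper to vertical about the grasp point and take the plinth again.

```bash
python3 -c "
from k import *
for al in(-42,-35,-28,-21): delta(fw(-18-(al+49)/49*4,-44.1,54),98.7,al)
delta(fw(-21,-44.1,50),98.7,0)"
```

```text
turn [-0.  7. -0.] shift [0.8 0.  1.6] len 7.0 1.8
turn [-0. 14. -0.] shift [2.7 0.  1.6] len 14.0 3.1
turn [-0. 21. -0.] shift [4.5 0.  1.3] len 21.0 4.7
turn [-0. 28. -0.] shift [6.2 0.  0.8] len 28.0 6.3
turn [-0. 49. -0.] shift [14.1  0.  -0.3] len 49.0 14.1
```

>>> {"fn": "send_rows", "kwargs": {
  "targets": [
    [[0, 6, 0, 0.7, 0, 1.4, -1], [0, 12, 0, 2.2, 0, 1.6, -1], [0, 18, 0, 3.7, 0, 1.4, -1], [0, 24, 0, 5.2, 0, 1.1, -1], [0, 28, 0, 6.2, 0, 0.8, -1]]
  ]
}}

```text
time: 11.95
tool_pos: [614.7, 194.2, 53.1]
tcp_rot: [3.138, 0.361, 1.72]
contact_force: [1.0, 0.0, -0.5]
grip_width: 91.4
```

```bash
python3 -c "
from k import *
sent([0,28,0,6.2,0,.8]);state();fst()
for al in(-16,-11,-5,0): delta(fw(-21.5,-44.1,50),98.7,al)"
```

```text
t 11.95 tcp [614.7 194.2  53.1] err [ 0.9 -0.3  1.6] roterr [-0.16  0.3   0.11] G [613.7 200.8  70.7] z [ 0.056 -0.349 -0.935]
F [ 1.   0.  -0.5] M [ 0.14 -0.02 -0.05] w 91.4 q [ 0.37  0.77  1.28 -0.38  1.2   0.38]
fence-frame G [-20.8 -44.9  55.7] F_f [-0.1 -1.  -0.5]
turn [-0.  5. -0.] shift [1.9 0.  4.1] len 5.0 4.6
turn [-0. 10. -0.] shift [3.6 0.  3.9] len 10.0 5.3
turn [-0. 16. -0.] shift [5.5 0.  3.5] len 16.0 6.5
turn [-0. 21. -0.] shift [7.  0.  2.9] len 21.0 7.6
```

>>> {"fn": "send_rows", "kwargs": {
  "targets": [
    [[0, 5, 0, 1.9, 0, 3.9, -1], [0, 10, 0, 3.6, 0, 3.9, -1], [0, 16, 0, 5.5, 0, 3.5, -1], [0, 21, 0, 7, 0, 3, -1], [0, 21, 0, 7, 0, 3, -1]]
  ]
}}

```text
time: 12.37
tool_pos: [614.0, 196.8, 46.9]
tcp_rot: [3.14, -0.003, 1.717]
contact_force: [0.0, -0.6, 0.9]
grip_width: 91.9
```

>>> {"fn": "send_rows", "kwargs": {
  "targets": [
    [[0, 0, 0, 0, 0, 0, 1], [0, 0, 0, 0, 0, 0, 1], [0, 0, 0, 0, 0, 0, 1], [0, 0, 0, 0, 0, 0, 1], [0, 0, 0, 0, 0, 0, 1]]
  ]
}}

```text
time: 12.78
tool_pos: [612.5, 201.0, 45.9]
tcp_rot: [-3.141, 0.001, 1.724]
contact_force: [0.8, 0.0, 0.4]
grip_width: 63.1
```

```bash
python3 -c "
from k import *
sent([0,21,0,7,0,3]);state();fst();s=capture('scene');crop('s',s,120,230,320,430,6,'pics/sc10.png')"
```

```text
t 12.7833 tcp [612.5 201.   45.9] err [-0.4  1.1 -0.3] roterr [ 0.02 -0.04 -0.11] G [612.5 201.   64.7] z [-0.    -0.001 -1.   ]
F [0.8 0.  0.4] M [-0.11  0.01 -0.03] w 63.1 q [ 0.2   0.71  1.36 -0.    1.08  0.05]
fence-frame G [-20.4 -43.9  49.7] F_f [-0.1 -0.8  0.4]
```

View pics/sc10.png

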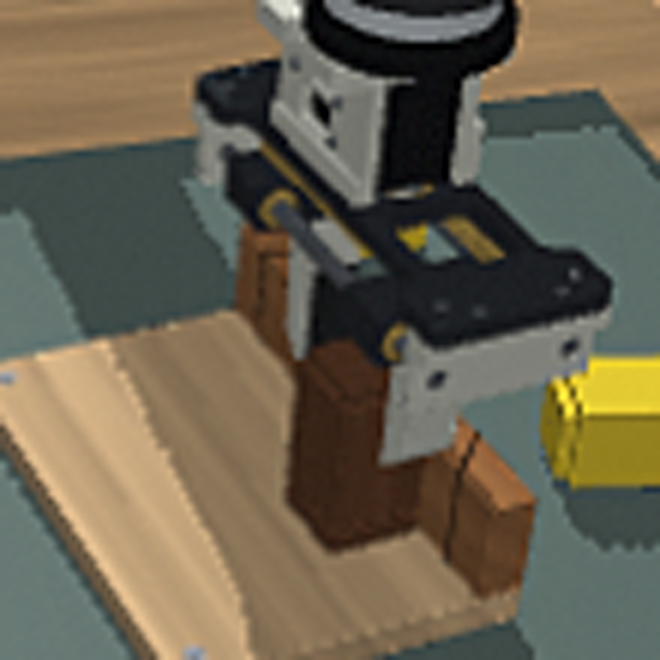

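The plinth stands between the fingers. I'll finish closing and then lift.

>>> {"fn": "send_rows", "kwargs": {
  "targets": [
    [[0, 0, 0, 0, 0, 0, 1], [0, 0, 0, 0, 0, 0, 1], [0, 0, 0, 0, 0, 0, 1], [0, 0, 0, 0, 0, 0, 1], [0, 0, 0, 0, 0, 0, 1]]
  ]
}}

```text
time: 13.25
tool_pos: [612.9, 199.9, 46.1]
tcp_rot: [-3.141, -0.0, 1.722]
contact_force: [-0.4, 0.7, -0.1]
grip_width: 39.8
```

>>> {"fn": "send_rows", "kwargs": {
  "targets": [
    [[0, 0, 0, 0, 0, 0, 1], [0, 0, 0, -0.5, 0, -3, 1], [0, 0, 0, -1, 0, -8, 1], [0, 0, 0, -2, 0, -15, 1], [0, 0, 0, -3, 0, -25, 1]]
  ]
}}

```text
time: 13.67
tool_pos: [613.1, 196.7, 71.4]
tcp_rot: [-3.14, -0.0, 1.722]
contact_force: [-0.7, 0.3, -1.2]
grip_width: 39.6
```

```bash
python3 -c "
from k import *
sent([0,0,0,-3,0,-25]);state();fst();s=capture('scene');crop('s',s,100,240,310,430,5,'pics/sc11.png')
p,R=load();print(p,(R.T@(np.array([575,-147,p[2]])-p)).round(1))"
```

```text
t 13.6667 tcp [613.1 196.7  71.4] err [-0.3 -0.2  0.2] roterr [ 0.06 -0.    0.  ] G [613.1 196.7  90.2] z [-0.001 -0.    -1.   ]
F [-0.7  0.3 -1.2] M [-0.1   0.08  0.02] w 39.6 q [0.19 0.68 1.34 0.   1.13 0.04]
fence-frame G [-24.7 -43.7  75.2] F_f [ 0.4  0.7 -1.2]
[613.39655772 196.89630466  71.16322205] [-3.342e+02 -8.970e+01 -1.000e-01]
```

View pics/sc11.png

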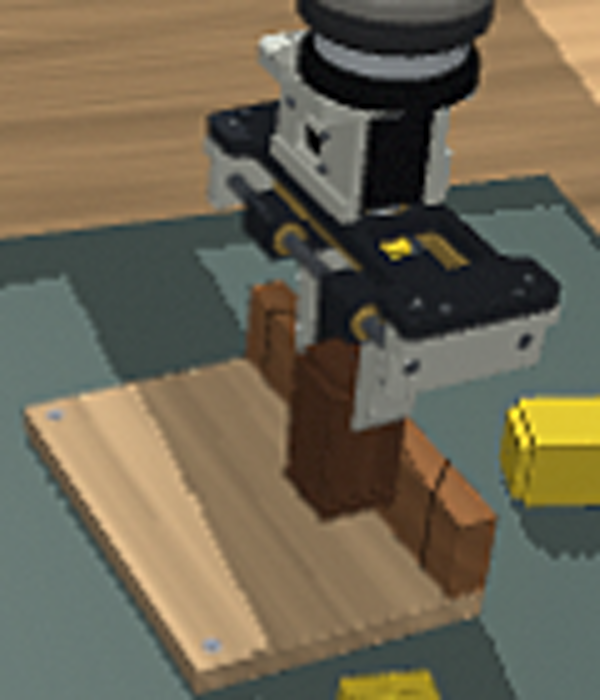

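>>> {"fn": "send_rows", "kwargs": {
  "targets": [
    [[0, 0, 0, -10, -3, -4, 1], [0, 0, 0, -32, -9, -8, 1], [0, 0, 0, -64, -17, -10, 1], [0, 0, 0, -99, -27, -10, 1], [0, 0, 0, -134, -36, -10, 1]]
  ]
}}

```text
time: 14.13
tool_pos: [597.4, 57.3, 81.6]
tcp_rot: [3.141, 0.0, 1.723]
contact_force: [0.2, -0.2, -1.7]
grip_width: 39.7
```

>>> {"fn": "send_rows", "kwargs": {
  "targets": [
    [[0, 0, 0, -35, -9, 0, 1], [0, 0, 0, -70, -19, 0, 1], [0, 0, 0, -105, -28, 0, 1], [0, 0, 0, -135, -36, 0, 1], [0, 0, 0, -160, -43, 0, 1]]
  ]
}}

```text
time: 14.55
tool_pos: [578.7, -108.8, 81.5]
tcp_rot: [3.141, 0.0, 1.72]
contact_force: [1.1, -0.1, -1.3]
grip_width: 40.0
```

>>> {"fn": "send_rows", "kwargs": {
  "targets": [
    [[0, 0, 0, -18, -5, 0, 1], [0, 0, 0, -30, -8, 0, 1], [0, 0, 0, -37, -10, 0, 1], [0, 0, 0, -40, -11, 0, 1], [0, 0, 0, -40, -11, 0, 1]]
  ]
}}

```text
time: 14.97
tool_pos: [574.5, -146.9, 81.1]
tcp_rot: [-3.142, -0.0, 1.722]
contact_force: [-0.4, 0.7, -0.5]
grip_width: 40.0
```

```bash
python3 -c "
from k import *
sent([0,0,0,-134,-36,-10]);sent([0,0,0,-160,-43,0]);sent([0,0,0,-40,-11,0]);state()
s=capture('scene');t=capture('top');crop('s',s,120,270,170,320,4,'pics/sc12.png');crop('t',t,140,290,330,480,4,'pics/tc12.png')
p,R=load();G=p;
for c in('scene','top'):
    for d in place_of('plinth_foot',c)[:5]:
        q=onz(c,d['location'],50);print(c,round(d['conf'],2),np.round(d['location'],1),q.round(1))
print(proj('scene',[[575,-147,26]]),proj('top',[[575,-147,26]]))
"
```

```text
t 14.9667 tcp [ 574.5 -146.9   81.1] err [-0.1 -0.   0. ] roterr [-0.    0.01  0.01] G [ 574.5 -146.9   99.9] z [-0.  0. -1.]
F [-0.4  0.7 -0.5] M [-0.11  0.07  0.02] w 40.0 q [-0.38  0.58  1.49  0.    1.07 -0.53]
scene 0.97 [242.  388.4] [774.7 162.6  50. ]
scene 0.85 [187.9 442.5] [626.3 359.8  50. ]
scene 0.79 [205.5 233.3] [ 580.2 -144.2   50. ]
top 0.97 [325.9 210.9] [345.  284.7  50. ]
top 0.76 [215.5 408.4] [ 571.2 -140.8   50. ]
top 0.7 [207.6 174.4] [597.4 371.   50. ]
top 0.67 [146.  262.7] [732.8 176.8  50. ]
[[212.21134331 233.33855517]] [[214.77302288 408.71139556]]
```

View pics/sc12.png

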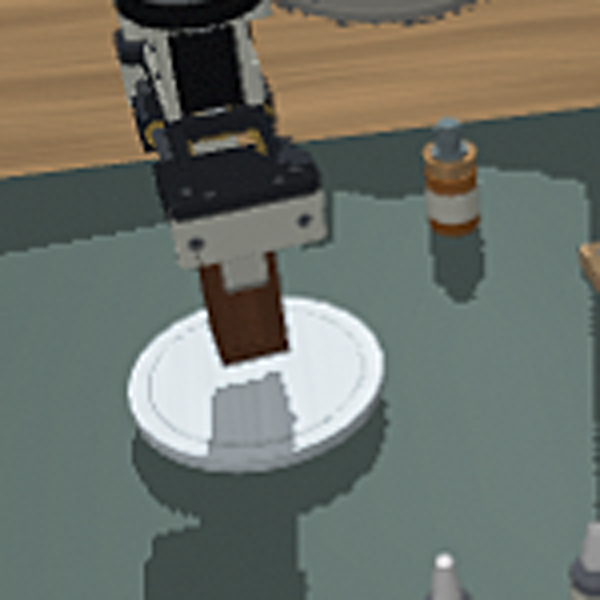

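View pics/tc12.png

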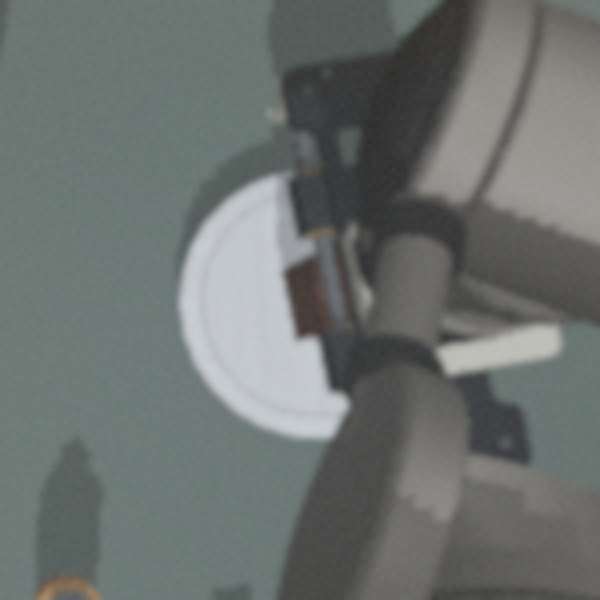

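The plinth hangs upright over the turntable and the networks put its foot at about (576, -143), within 5 mm of the disc centre. I'll lower 21 mm, then feel for contact.

>>> {"fn": "send_rows", "kwargs": {
  "targets": [
    [[0, 0, 0, 0, 0, 5, 1], [0, 0, 0, 0, 0, 11, 1], [0, 0, 0, 0, 0, 16, 1], [0, 0, 0, 0, 0, 20, 1], [0, 0, 0, 0, 0, 21, 1]]
  ]
}}

```text
time: 15.58
tool_pos: [574.0, -146.5, 58.8]
tcp_rot: [-3.14, -0.001, 1.722]
contact_force: [-0.0, 1.0, -0.9]
grip_width: 39.5
```

>>> {"fn": "send_rows", "kwargs": {
  "targets": [
    [[0, 0, 0, 0, 0, 0.5, 1], [0, 0, 0, 0, 0, 1, 1], [0, 0, 0, 0, 0, 1.5, 1], [0, 0, 0, 0, 0, 2, 1], [0, 0, 0, 0, 0, 2, 1]]
  ]
}}

```text
time: 16.0
tool_pos: [574.7, -146.9, 58.2]
tcp_rot: [3.141, -0.0, 1.722]
contact_force: [-0.2, -0.1, -1.5]
grip_width: 39.5
```

>>> {"fn": "send_rows", "kwargs": {
  "targets": [
    [[0, 0, 0, 0, 0, 0.5, 1], [0, 0, 0, 0, 0, 1, 1], [0, 0, 0, 0, 0, 1, 1]]
  ]
}}

```text
time: 16.25
tool_pos: [574.7, -146.9, 57.1]
tcp_rot: [3.142, -0.0, 1.722]
contact_force: [-0.5, -0.3, -0.6]
grip_width: 40.0
```

```bash
python3 -c "
from k import *
sent([0,0,0,0,0,24]);state()"
```

```text
t 16.25 tcp [ 574.7 -146.9   57.1] err [ 0. -0. -0.] roterr [-0.01 -0.    0.  ] G [ 574.7 -146.9   75.9] z [ 0.  0. -1.]
F [-0.5 -0.3 -0.6] M [-0.13  0.06 -0.04] w 40.0 q [-0.38  0.61  1.52  0.    1.02 -0.53]
```

>>> {"fn": "send_rows", "kwargs": {
  "targets": [
    [[0, 0, 0, 0, 0, 0.5, 1], [0, 0, 0, 0, 0, 0.5, 1]]
  ]
}}

```text
time: 16.42
tool_pos: [574.8, -146.9, 57.1]
tcp_rot: [3.141, 0.0, 1.722]
contact_force: [-1.4, 0.7, 3.3]
grip_width: 39.9
```

>>> {"fn": "send_rows", "kwargs": {
  "targets": [
    [[0, 0, 0, 0, 0, 0.5, 1], [0, 0, 0, 0, 0, 0.5, 1]]
  ]
}}

```text
time: 16.58
tool_pos: [574.8, -146.9, 57.0]
tcp_rot: [3.141, 0.0, 1.722]
contact_force: [-1.7, 1.0, 7.1]
grip_width: 39.6
```

```bash
python3 -c "
from k import *
sent([0,0,0,0,0,1]);state()"
```

```text
t 16.5833 tcp [ 574.8 -146.9   57. ] err [ 0.1 -0.1  0.9] roterr [-0.04 -0.02 -0.  ] G [ 574.8 -146.9   75.8] z [ 0.001 -0.    -1.   ]
F [-1.7  1.   7.1] M [ 0.07  0.64 -0.04] w 39.6 q [-0.38  0.61  1.52  0.    1.01 -0.53]
```

It made contact at the predicted height. I'll relieve the press, open gently and retreat straight up.

>>> {"fn": "send_rows", "kwargs": {
  "targets": [
    [[0, 0, 0, 0, 0, -0.8, 1], [0, 0, 0, 0, 0, -0.8, 0.6], [0, 0, 0, 0, 0, -0.8, 0.2], [0, 0, 0, 0, 0, -0.8, -0.2], [0, 0, 0, 0, 0, -0.8, -0.6]]
  ]
}}

```text
time: 17.0
tool_pos: [574.7, -146.8, 56.7]
tcp_rot: [-3.141, -0.0, 1.722]
contact_force: [0.6, 0.0, 0.7]
grip_width: 48.5
```

>>> {"fn": "send_rows", "kwargs": {
  "targets": [
    [[0, 0, 0, 0, 0, 0, -1], [0, 0, 0, 0, 0, 0, -1], [0, 0, 0, 0, 0, 0, -1], [0, 0, 0, 0, 0, 0, -1], [0, 0, 0, 0, 0, 0, -1]]
  ]
}}

```text
time: 17.42
tool_pos: [574.6, -146.8, 56.8]
tcp_rot: [-3.141, -0.0, 1.722]
contact_force: [0.4, 0.0, -0.5]
grip_width: 82.3
```

>>> {"fn": "send_rows", "kwargs": {
  "targets": [
    [[0, 0, 0, 0, 0, -5, -1], [0, 0, 0, 0, 0, -15, -1], [0, 0, 0, 0, 0, -35, -1], [0, 0, 0, 0, 0, -60, -1], [0, 0, 0, 0, 0, -90, -1]]
  ]
}}

```text
time: 17.83
tool_pos: [574.0, -146.6, 147.7]
tcp_rot: [-3.14, -0.001, 1.722]
contact_force: [1.5, -1.0, 0.1]
grip_width: 91.9
```

>>> {"fn": "send_rows", "kwargs": {
  "targets": [
    [[0, 0, 0, 25, 0, -10, -1], [0, 0, 0, 60, 0, -20, -1], [0, 0, 0, 95, 0, -30, -1], [0, 0, 0, 125, 0, -30, -1], [0, 0, 0, 140, 0, -30, -1]]
  ]
}}

```text
time: 18.25
tool_pos: [553.3, -5.3, 179.0]
tcp_rot: [3.139, -0.0, 1.724]
contact_force: [-0.8, -0.8, 1.0]
grip_width: 91.6
```

```bash
python3 -c "
from k import *
sent([0,0,0,0,0,-.8]);sent([0,0,0,0,0,-90]);sent([0,0,0,140,0,-30]);state()
s=capture('scene');t=capture('top');cv2.imwrite('pics/s13.png',s[:,:,::-1]);crop('t',t,140,290,330,480,4,'pics/tc13.png');crop('s',s,140,290,170,320,4,'pics/sc13.png')
for c in('scene','top'):
    for l,z in(('plinth_foot',26),('plinth_mid',65),('turntable_top',26),('model_holder',0),('bottle_a',0)):
        print(l,c,[(round(d['conf'],2),onz(c,d['location'],z)[:2].round(1).tolist()) for d in place_of(l,c)[:5]])
"
```

```text
t 18.25 tcp [553.3  -5.3 179. ] err [-0.3  3.1  2.1] roterr [-0.15  0.02 -0.11] G [553.3  -5.4 197.8] z [ 0.002  0.001 -1.   ]
F [-0.8 -0.8  1. ] M [-0.12  0.01 -0.02] w 91.6 q [-0.15  0.41  1.49  0.    1.24 -0.3 ]
plinth_foot scene [(0.94, [607.5, 369.3]), (0.88, [355.8, 284.6]), (0.76, [753.3, 171.2]), (0.66, [589.7, -147.8])]
plinth_mid scene [(0.94, [816.4, 145.2]), (0.84, [633.3, 303.1]), (0.63, [441.9, 267.7]), (0.6, [582.8, -148.7])]
turntable_top scene [(0.72, [572.4, -151.4])]
model_holder scene [(0.72, [790.5, 5.4]), (0.52, [393.1, 2.5])]
bottle_a scene [(0.87, [790.8, 11.7]), (0.78, [799.1, 52.3]), (0.56, [798.9, -63.7])]
plinth_foot top [(0.94, [599.8, 373.6]), (0.93, [737.4, 173.1]), (0.76, [336.1, 289.8]), (0.45, [774.9, 4.9])]
plinth_mid top [(0.72, [380.9, 278.9]), (0.59, [579.1, 326.0]), (0.56, [770.8, 156.8])]
turntable_top top []
model_holder top [(0.7, [409.0, -2.9])]
bottle_a top [(0.73, [797.5, 57.9]), (0.72, [788.8, 8.4]), (0.55, [795.2, -73.4])]
```

View pics/s13.png

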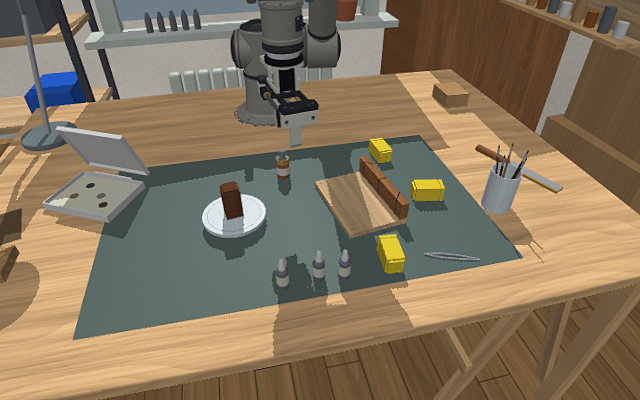

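View pics/tc13.png

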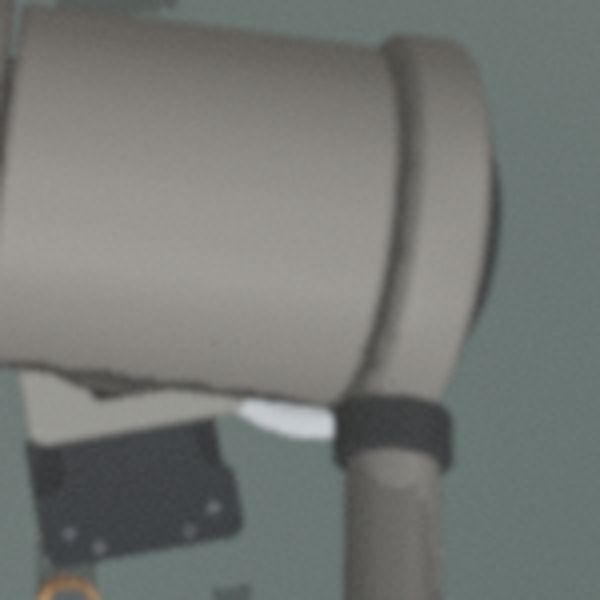

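View pics/sc13.png

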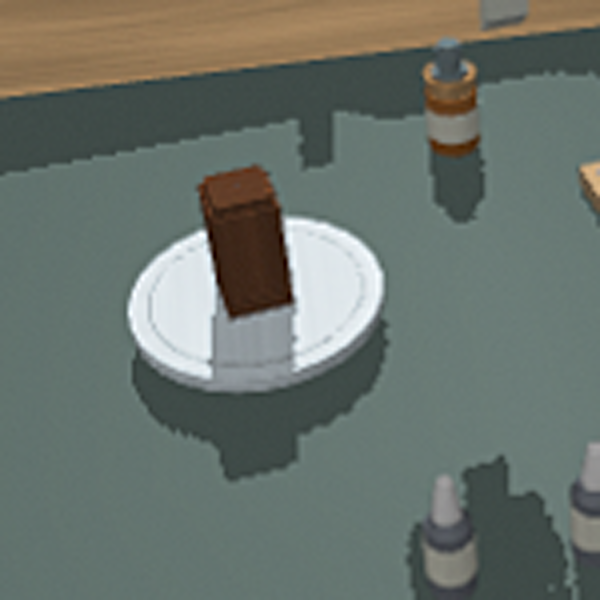

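The plinth stands near the centre of the disc (scene crop 262, 300). The arm blocks the top camera, so I'll back off further for one last check.

>>> {"fn": "send_rows", "kwargs": {
  "targets": [
    [[0, 0, 0, 35, 0, -5, -1], [0, 0, 0, 70, 0, -10, -1], [0, 0, 0, 105, 0, -15, -1], [0, 0, 0, 140, 0, -20, -1], [0, 0, 0, 150, 0, -20, -1]]
  ]
}}

```text
time: 19.27
tool_pos: [530.6, 143.8, 198.0]
tcp_rot: [3.14, -0.002, 1.725]
contact_force: [0.3, -0.1, 0.0]
grip_width: 92.0
```

>>> {"fn": "send_rows", "kwargs": {
  "targets": [
    [[0, 0, 0, 0, 0, 0, -1], [0, 0, 0, 0, 0, 0, -1], [0, 0, 0, 0, 0, 0, -1], [0, 0, 0, 0, 0, 0, -1], [0, 0, 0, 0, 0, 0, -1]]
  ]
}}

```text
time: 19.68
tool_pos: [531.3, 138.4, 196.7]
tcp_rot: [-3.141, -0.0, 1.72]
contact_force: [-0.5, -0.4, 0.2]
grip_width: 91.9
```

```bash
python3 -c "
from k import *
state()
s=capture('scene');t=capture('top');v=t.copy()
a=np.radians(8.7);L=[(x,y) for x,y in((20,20),(20,-20),(-20,-20),(-20,20))]
for z,k in((26,1),(98,1),(104,.825)):
    P=[[575+k*(np.cos(a)*x-np.sin(a)*y),-147+k*(np.sin(a)*x+np.cos(a)*y),z] for x,y in L]
    for im,c in((v,'top'),(s,'scene')):
        cv2.polylines(im,[proj(c,P)[:,::-1].round().astype(np.int32)],True,(0,255,0) if z==26 else (255,0,0),1)
crop('t',v,140,290,330,480,4,'pics/tc14.png');crop('s',s,140,290,170,320,4,'pics/sc14.png')
for c in('scene','top'):
    for l,z in(('plinth_foot',26),('plinth_mid',65),('turntable_top',26)):
        print(l,c,[(round(d['conf'],2),onz(c,d['location'],z)[:2].round(1).tolist()) for d in place_of(l,c)[:5]])
"
```

```text
t 19.6833 tcp [531.3 138.4 196.7] err [-22.3 146.9  19.8] roterr [ 0.03 -0.01  0.11] G [531.3 138.4 215.5] z [-0.001 -0.    -1.   ]
F [-0.5 -0.4  0.2] M [-0.04  0.07  0.06] w 91.9 q [ 0.12  0.39  1.47  0.    1.28 -0.03]
plinth_foot scene [(0.78, [586.6, -143.4]), (0.77, [749.2, 170.2]), (0.76, [358.8, 274.5]), (0.7, [612.2, 374.7])]
plinth_mid scene [(0.95, [654.0, 301.8]), (0.95, [819.0, 148.0]), (0.8, [442.3, 264.7]), (0.69, [585.4, -150.7])]
turntable_top scene [(0.8, [565.8, -145.6])]
plinth_foot top [(0.85, [570.3, -143.2]), (0.81, [334.6, 286.3]), (0.66, [743.2, 174.5])]
plinth_mid top [(0.78, [383.1, 277.3]), (0.71, [568.6, -147.7])]
turntable_top top [(0.88, [573.4, -144.9])]
```

View pics/tc14.png

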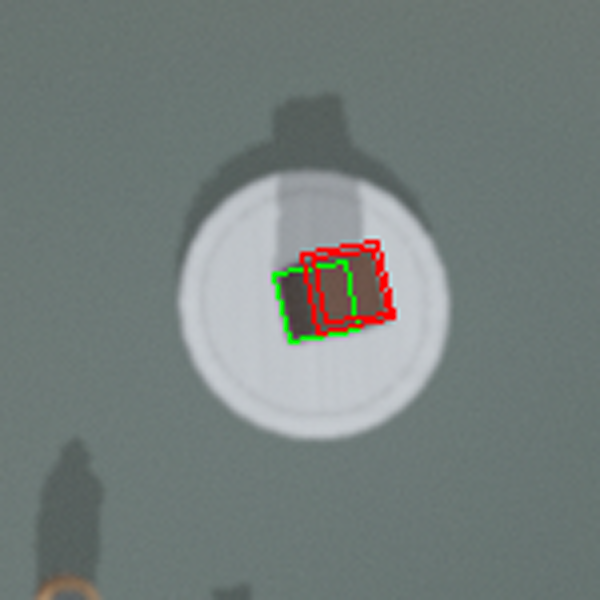

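View pics/sc14.png

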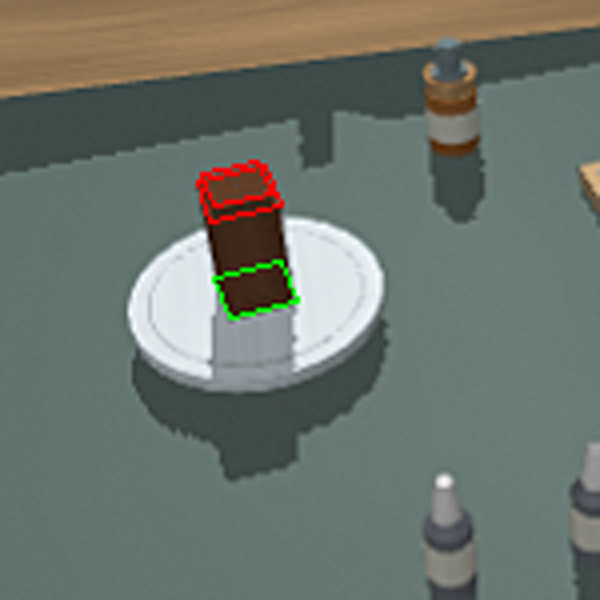

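The drawn upright-plinth outline matches both views to within about a pixel. The foot is a few millimetres from the disc centre and the arm is well clear.

```bash
python3 -c "
from plant import *
print(close_job())"
```

```text
the job is handed in; nothing more can be done
None
```

The plinth now stands on its foot in the middle of the turntable, and I handed the job in at about 20 s of the 61 s allowed. No verdict was reported.

**What I did:**
1. I gripped the dark plinth near its top, squared it up and pushed its foot against the fence. The force there was about 14 N at first, and about 9 N with the plinth half-way up.
2. I tipped it upright, set it on the base and let go. A fit to the camera images showed it at 90° ± 2° against the fence.
3. I gripped it again, carried it over and lowered it until it touched the disc (about 7 N). I eased that off before opening the gripper and backing away.

**Last checks:**
- **Placement:** an upright plinth drawn at the disc centre, (575, -147) mm, matches both pictures to within about a pixel.
- **Disagreement:** the networks put the foot 3–12 mm from that centre, off in opposite directions in the two cameras. The scene camera's estimate, (587, -143) mm, is the furthest off. All of these are inside the 20 mm limit.
- **Other objects:** in the pictures the dropper bottles, the model on its pill bottle and the yellow blocks look to be where they started. The network estimates for the bottles and model shifted by up to about 12 mm between looks, which I put down to noise. One "model_holder" report was a false hit on a bottle.

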